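# Fish dropped wheels out of the slot and set them on drying domes

### The job

Some small freshly glued wheels have fallen into the narrow slot between the tool case and the power supply: fish them out through its open mouth with the bent pick, never touching a wheel with the fingers while it is still in the slot. Then balance every small wheel, including the one on the open bench, flat and centred on a dome of the drying rack, one wheel to a dome, and stand the pick back upright on its rubber mat. Leave the glue bottle, tape roll and screwdriver alone.

Things in the scene. Friction and masses are not known exactly. Their poses are not given: they have to be found in the camera images.
- wheel1_mid (a point): small race-car wheel, a plain disc: black tyre 44 mm diameter, 24 mm wide, white rim, both faces flat and alike, 35 g. This point is its centre, half-way up; z is the wheel's axis. Starts lying flat in the slot, or is absent (two or three of wheels 1 to 3 are present, in a row along the slot).
- wheel2_mid (a point): small race-car wheel, a plain disc: black tyre 44 mm diameter, 24 mm wide, white rim, both faces flat and alike, 35 g. This point is its centre, half-way up; z is the wheel's axis. Starts lying flat in the slot, or is absent (two or three of wheels 1 to 3 are present, in a row along the slot).
- wheel3_mid (a point): small race-car wheel, a plain disc: black tyre 44 mm diameter, 24 mm wide, white rim, both faces flat and alike, 35 g. This point is its centre, half-way up; z is the wheel's axis. Starts lying flat in the slot, or is absent (two or three of wheels 1 to 3 are present, in a row along the slot).
- wheel4_mid (a point): small race-car wheel, a plain disc: black tyre 44 mm diameter, 24 mm wide, white rim, both faces flat and alike, 35 g. This point is its centre, half-way up; z is the wheel's axis. Starts lying flat on the open bench; always present.
- pick_grip (a point): centre of the handle of the loose bent pick (about 0.2 kg): a black block 90 long (x) x 28 wide (y) x 50 high (z) on a steel foot 90 x 64 x 6 mm (the lowest 6 of the 50), so it stands by itself; this point is 25 mm above its underside. A level rod, 8 mm thick, leaves its +x end, axis 41 mm above the underside (see pick_tip). Starts on the mat, rod pointing roughly to +y.
- pick_tip (a point): lowest point of the pick's tip: the rod runs level to 235 mm (+x) from the handle's centre, there bends square down and ends level with the handle's underside (bent-down part 8 mm thick; 37 mm clear under the rod). Axes as the pick's.
- mat: thin black rubber mat fixed to the bench, home of the pick: 340 (x) x 100 (y) mm, 2 mm thick. Origin at the centre of its underside; x along its length.
- slot_mouth (a point): middle of the slot's mouth, at bench level; x points into the slot, y across, z up. Slot 54 mm wide, 190 mm deep, floor is the bench, open at the top and the mouth, closed at the far end. Its walls are fixed cases 110 mm high, reaching 240 mm inwards from the mouth: tool case (+y side, 105 mm thick), power supply (-y, 120 mm). Bench before the mouth is clear for 300 mm.
- slot_end (a point): middle of the closed end of the slot, at bench level, 190 mm in from the mouth. Axes as the mouth's.
- dome1 (a point): top of one of four equal smooth aluminium domes (part of a ball of 45 mm radius, ball centre 45 mm below this point) on the fixed drying rack; the top is 60 mm above the bench. Domes stand in a square 115 mm apart on a 220 x 220 x 6 mm plate. z up. A wheel laid flat and centred on it stays; its centre is then 12 mm above this point.
- dome2 (a point): top of one of four equal smooth aluminium domes (part of a ball of 45 mm radius, ball centre 45 mm below this point) on the fixed drying rack; the top is 60 mm above the bench. Domes stand in a square 115 mm apart on a 220 x 220 x 6 mm plate. z up. A wheel laid flat and centred on it stays; its centre is then 12 mm above this point.
- dome3 (a point): top of one of four equal smooth aluminium domes (part of a ball of 45 mm radius, ball centre 45 mm below this point) on the fixed drying rack; the top is 60 mm above the bench. Domes stand in a square 115 mm apart on a 220 x 220 x 6 mm plate. z up. A wheel laid flat and centred on it stays; its centre is then 12 mm above this point.
- dome4 (a point): top of one of four equal smooth aluminium domes (part of a ball of 45 mm radius, ball centre 45 mm below this point) on the fixed drying rack; the top is 60 mm above the bench. Domes stand in a square 115 mm apart on a 220 x 220 x 6 mm plate. z up. A wheel laid flat and centred on it stays; its centre is then 12 mm above this point.
- glue_mid (a point): bystander: white glue bottle 32 mm diameter, 85 mm high, standing; centre half-way up.
- tape_mid (a point): bystander: roll of paper tape, 90 mm outside, 25 mm high, lying flat; centre half-way up.
- driver_grip (a point): bystander: screwdriver lying on the bench; middle of its handle.
Things that resemble listed ones, but are neither listed nor needed, are in the scene too. What is shaped like the part that bears wheel4_mid but orange is not meant. What is shaped like the part that bears wheel2_mid but purple is not meant.

How it is judged:
By the outcome, as a careful person would: the job done as asked, in the order asked, and still so for the second after the job is handed in, with the robot touching nothing.
Of wheel1, wheel2, wheel3 only 2 to 3 are there at a start; the rules pass over those that are not, and their reading is None.
At some moment in a run one of pick may be knocked a few centimetres aside while the robot is not near it.
Once in a run the grip may slacken for a moment while it holds something.
It also fails if it takes over 210 s, if anything falls off the work surface, if the arm or the gripper's body presses on something with over 40 N, if the wrist force passes 120 N, or if a joint passes its speed limit or range.

### The arm

A 6-joint arm with a two-finger parallel gripper is mounted at the origin on the work surface. World frame = base frame: x ahead of the robot, y to its left, z up, the work surface at z = 0. Lengths are in m, angles in rad, forces in N, time in s.
With the tool pointing down it reaches from about 0.3 to 0.875 m from the base axis. Payload 6.4 kg.
Tool frame: the origin (TCP) lies between the finger pads; the fingertips stand 11 mm ahead of it and the grasp point (between the pads) lies 8 mm behind it (ctrl.tcp_to_tips is the distance from the TCP to the fingertips, in m); x points along the fingers, z is the direction in which the jaws open and shut, and the axes are right-handed (so a half turn about x gives the same grasp; the last joint's range is limited). The gripper opens to 85 mm and grips with 20 to 120 N. Pads are 22 mm wide; open, the fingers measure 114 mm over their backs; the gripper's body (76 mm by 85 mm) begins 54 mm behind the grasp point. The pads swing forward as they close: fully open they stand 13 mm farther back than shut.
Start: joints at [1.064, 0.181, 1.607, -0, 1.354, -0.206], TCP at [0.17, 0.549, 0.242] pointing down, gripper open.
Joint ranges: [-2.99, 2.99], [-0.89, 2.07], [0.3, 2.58], [-1.14, 4.28], [0, 2.63], [-3.12, 3.12]. Speed limits (rad/s): [2.57, 2.57, 3.01, 3.14, 3.14, 3.14].

### API

Orientations are given as a unit quaternion [w, x, y, z].
In Python, from bench import ctrl, eyes, hand_in gives the robot as it stands. The module is installed in compiled form; this text tells all that it offers.
- The arm moves only by the tool step_arm, never from a script. Its arguments are lists of equal length, an entry for each row: "xyz": the shift along the world's x, y, z in mm, a list of three; "spin": the turn about the world's z in rad; "fingers": the opening in per cent of the stroke, from 0 (shut) to 100 (fully open). A call has 1 to 10 rows; each row is the pose to reach, as a shift and turn from the pose commanded when the call began; what a row does not reach only later rows make up. A row lasts 1/10 s, in which the tool goes at most 50 mm and 8.59 degrees, less where a joint would pass 70% of its speed; a pose out of reach is approached as far as the arm can. A call with a gripper value outside its range is refused whole. The fingers move at their own pace and stop on an object; the grip force is fixed at half the most. Time passes only in rows, so rows that repeat a pose let the fingers close. It gives the time, the measured TCP pose, the force and the opening at its end, in the units of the state.
- ctrl.get_obs(): the state, without advancing time (a new reading comes with each control period).
- eyes.camera(name): name is "side" or "top" or "wrist"; returns the picture (420x560x3 uint8, red, green, blue); there is no depth.
- eyes.camera_model(name): a dict with "vertical_fov" (degrees; the focal length in pixels is half the picture's height over the tangent of half this angle, whatever the lens; pixels are square), "cx", "cy" (the principal point, pixels), "pose" (4x4, takes a point from camera to world coordinates); the wrist camera has in their place "tool_from_camera" (4x4, takes a point from camera to tool coordinates, whose origin is the TCP and whose axes are the tool frame's). Camera axes: x right, y up, looking along -z (the intrinsics and any distortion apply to the point x, -y, -z); pixel columns grow to the right and rows downward; lengths in m; the calibration is good to about 2 mm. The wrist camera is an equidistant fisheye: a pixel r from the principal point sees the ray r / f radians off the axis. A picture is of the moment at which its call begins: read the wrist's pose just before it. camera_model takes no time and is no camera call.
- hand_in(): hands the job in, once; it reports no verdict.
The state is a dict: "time_s": time; "q": joint angles; "dq": joint speeds; "joint_efforts": joint torques, N m; "eef_pos": TCP position; "eef_rot": TCP orientation; "wrist_force": force on the tool from outside, world axes, zero at the start; "torque": the same for the moment, N m; "opening": opening from 0.0 (shut) to 1.0 (fully open).
Only numpy, scipy, OpenCV 4.12 (cv2) and the standard library are available. Lean on these libraries where they do the work, as an engineer would, in place of code of your own. Each camera call takes 0.05 s, during which the arm holds its last target.

## Working session

There is one attempt and no reset: what is moved stays moved. The work goes in short steps, Python scripts to look and compute and a tool call to move; the robot and the scene stay as the last step left them, time stands still between calls to the robot, and variables do not carry over. Pictures are saved under pics/ and viewed, and the job is handed in when it is done.

Besides the shell and the picture viewer there is one more tool, called after ">>>" by a JSON object that holds its "name" and its "arguments". step_arm: Moves the arm, as the interface text tells. Its arguments: {"type":"object","properties":{"xyz":{"type":"array"},"spin":{"type":"array"},"fingers":{"type":"array"}},"required":["xyz","spin","fingers"]}

```bash
mkdir -p pics; ls
python3 - <<'E'
from bench import ctrl, eyes
import cv2
print(ctrl.get_obs(), ctrl.tcp_to_tips)
for n in ["side","top","wrist"]:
    print(n, eyes.camera_model(n))
    cv2.imwrite(f"pics/{n}0.png", eyes.camera(n)[:,:,::-1])
E
```

```text
pics
{'time_s': 0.0, 'q': array([ 1.06372887e+00,  1.81558718e-01,  1.60800651e+00,  1.20515815e-06,
        1.35383948e+00, -2.06302419e-01]), 'dq': array([ 2.32834472e-04,  7.98760705e-05,  5.20490414e-04,  8.72136568e-04,
       -9.97369369e-04,  6.95922716e-04]), 'joint_efforts': array([ 3.24807807e-06, -4.44875729e+01, -3.51327002e+01, -4.13223352e-04,
        9.12368327e-03,  1.58577177e-05]), 'eef_pos': array([0.17005767, 0.54870555, 0.24137494]), 'eef_rot': array([ 0.56868206, -0.41971445,  0.56984777,  0.41918256]), 'wrist_force': array([ 0.50320146, -0.31604654, -0.43174944]), 'torque': array([-0.00177634,  0.00374546,  0.00015276]), 'opening': 1.000523927224192} 0.011
side {'vertical_fov': 53.520525640131886, 'cx': 273.5152491178378, 'cy': 205.31584300878566, 'pose': array([[ 0.83386905,  0.35723752, -0.42076569,  0.1011345 ],
       [-0.55171845,  0.56211144, -0.61614729, -0.71403012],
       [ 0.01640628,  0.74593035,  0.66582186,  0.82062904],
       [ 0.        ,  0.        ,  0.        ,  1.        ]])}
top {'vertical_fov': 50.851417717781516, 'cx': 275.1859800122236, 'cy': 210.09885471892431, 'pose': array([[ 0.04181949,  0.97296331, -0.22714209,  0.34065861],
       [-0.99911597,  0.04170047, -0.00532485, -0.0259681 ],
       [ 0.00429105,  0.22716397,  0.97384707,  1.058101  ],
       [ 0.        ,  0.        ,  0.        ,  1.        ]])}
wrist {'vertical_fov': 65.70646984690485, 'cx': 275.93794791788304, 'cy': 211.54645743344338, 'tool_from_camera': array([[ 4.65050930e-04,  3.01447811e-01, -9.53482564e-01,
        -1.31127287e-01],
       [ 1.15338207e-03,  9.53481872e-01,  3.01448155e-01,
         7.71828289e-02],
       [ 9.99999227e-01, -1.23991844e-03,  9.57331295e-05,
        -8.25615687e-04],
       [ 0.00000000e+00,  0.00000000e+00,  0.00000000e+00,
         1.00000000e+00]])}
```

View pics/side0.png

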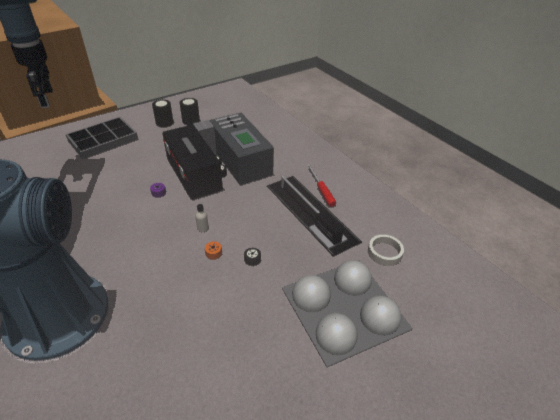

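View pics/top0.png

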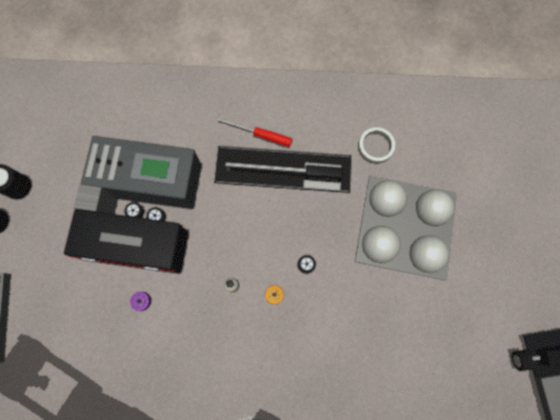

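View pics/wrist0.png

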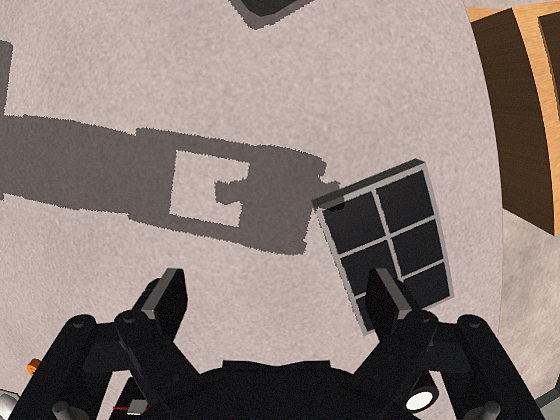

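```bash
cat > h.py <<'E'
import numpy as np, cv2
from bench import ctrl, eyes
from scipy.spatial.transform import Rotation as R
def K(n):
    m=eyes.camera_model(n); f=210/np.tan(np.radians(m["vertical_fov"])/2); return m,f
def wpose():
    o=ctrl.get_obs(); q=o["eef_rot"]; T=np.eye(4); T[:3,:3]=R.from_quat([q[1],q[2],q[3],q[0]]).as_matrix(); T[:3,3]=o["eef_pos"]; return T
def campose(n,T=None):
    m,f=K(n)
    return m["pose"] if n!="wrist" else (wpose() if T is None else T)@m["tool_from_camera"]
def proj(n,p,T=None):
    m,f=K(n); P=campose(n,T); c=P[:3,:3].T@(np.asarray(p,float)-P[:3,3])
    x,y,z=c[0],-c[1],-c[2]
    if n=="wrist":
        r=np.hypot(x,y); th=np.arctan2(r,z); s=f*th/max(r,1e-9)
        return np.array([m["cx"]+s*x,m["cy"]+s*y])
    return np.array([m["cx"]+f*x/z,m["cy"]+f*y/z])
def back(n,uv,z,T=None):
    m,f=K(n); P=campose(n,T); a=(uv[0]-m["cx"])/f; b=(uv[1]-m["cy"])/f
    if n=="wrist":
        r=np.hypot(a,b); s=np.sin(r)/max(r,1e-9); d=np.array([s*a,-s*b,-np.cos(r)])
    else: d=np.array([a,-b,-1])
    d=P[:3,:3]@d; t=(z-P[2,3])/d[2]; return P[:3,3]+t*d
def crop(img,x0,x1,y0,y1,s,name):
    c=cv2.resize(img[y0:y1,x0:x1],None,fx=s,fy=s,interpolation=cv2.INTER_CUBIC); cv2.imwrite(name,c)
E
python3 - <<'E'
from h import *
im=cv2.imread("pics/top0.png")
crop(im,60,210,130,280,4,"pics/c1.png")
crop(im,205,365,135,205,5,"pics/c2.png")
crop(im,340,470,160,290,4,"pics/c3.png")
cv2.imwrite("pics/c1b.png",np.clip(cv2.imread("pics/c1.png")*2.5,0,255).astype(np.uint8))
cv2.imwrite("pics/c2b.png",np.clip(cv2.imread("pics/c2.png")*2.5,0,255).astype(np.uint8))
E
```

```text
(no output)
```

View pics/c1b.png

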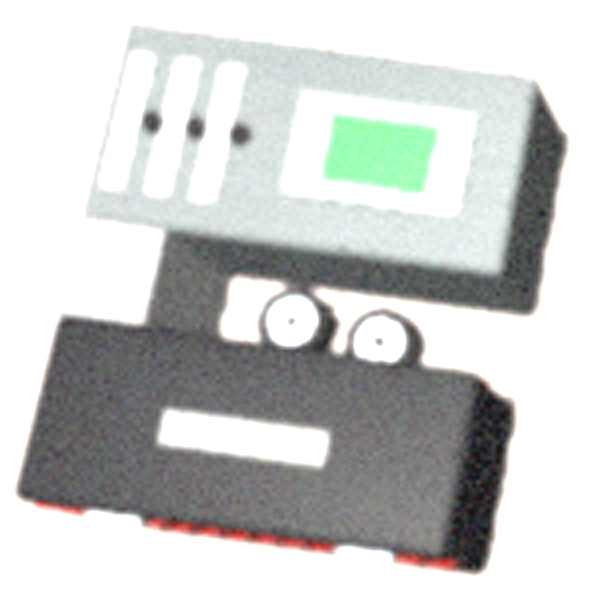

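View pics/c2b.png

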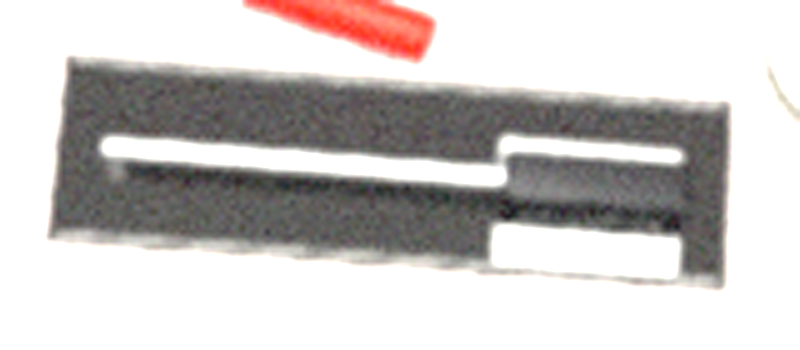

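View pics/c3.png

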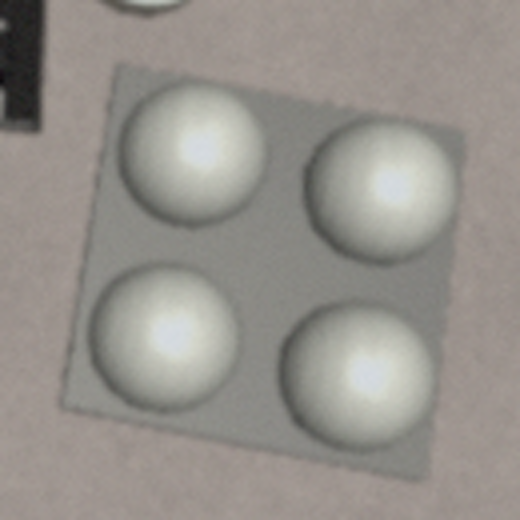

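Run:
```python
from h import *
np.set_printoptions(precision=4,suppress=True)
c1=lambda x,y:(60+x/4-.4,130+y/4-.4)
for nm,p in dict(tcBackIn=(60,320),tcFrontIn=(480,378),tcFrontOut=(443,562),psBackIn=(88,215),psFrontIn=(500,275),psFrontOut=(540,80)).items(): print(nm,back("top",c1(*p),.11))
for nm,p in dict(w1=(293,321),w2=(379,341)).items(): print(nm,back("top",c1(*p),.024))
print("w4 top",back("top",(306.5,264),.024),"side",back("side",(252.5,253),.024))
c2=lambda x,y:(205+x/5-.4,135+y/5-.4)
for nm,p,z in [("rodtip",(102,148),.047),("rodbase",(500,174),.047),("footcorner",(490,275),.008),("footc2",(682,277),.008),("footc3",(492,225),.008),("bar",(500,140),.052),("footTopL",(500,137),.008),("footTopR",(683,155),.008)]: print(nm,back("top",c2(*p),z))
for p in [(68,60),(728,103),(722,287),(50,237)]: print("mat",back("top",c2(*p),.002))
c3=lambda x,y:(340+x/4-.4,160+y/4-.4)
for p in [(120,64),(466,130),(425,480),(62,406)]: print("plate",back("top",c3(*p),.006))
for p in [(193,153),(381,191),(165,337),(356,375)]: print("dome",back("top",c3(*p),.03))
```

```text
tcBackIn [0.544  0.4202 0.11  ]
tcFrontIn [0.5215 0.1866 0.11  ]
tcFrontOut [0.4208 0.1972 0.11  ]
psBackIn [0.6045 0.4133 0.11  ]
psFrontIn [0.5799 0.1809 0.11  ]
psFrontOut [0.6951 0.1683 0.11  ]
w1 [0.5678 0.3211 0.024 ]
w2 [0.5578 0.2683 0.024 ]
w4 top [ 0.4557 -0.0989  0.024 ] side [ 0.4589 -0.1001  0.024 ]
rodtip [0.6847 0.105  0.047 ]
rodbase [ 0.6798 -0.0868  0.047 ]
footcorner [ 0.6404 -0.0857  0.008 ]
footc2 [ 0.6435 -0.1804  0.008 ]
footc3 [ 0.6662 -0.0859  0.008 ]
bar [ 0.6953 -0.0861  0.052 ]
footTopL [ 0.7124 -0.0887  0.008 ]
footTopR [ 0.7069 -0.1804  0.008 ]
mat [0.7462 0.1313 0.002 ]
mat [ 0.7376 -0.2039  0.002 ]
mat [ 0.6409 -0.2012  0.002 ]
mat [0.6523 0.1336 0.002 ]
plate [ 0.6844 -0.2517  0.006 ]
plate [ 0.6509 -0.4654  0.006 ]
plate [ 0.4348 -0.4302  0.006 ]
plate [ 0.4695 -0.2157  0.006 ]
dome [ 0.6223 -0.2901  0.03  ]
dome [ 0.6036 -0.4025  0.03  ]
dome [ 0.5097 -0.2719  0.03  ]
dome [ 0.492  -0.3834  0.03  ]
```

Run:
```python
from h import *
print(wpose().round(3))
im=cv2.imread("pics/side0.png")
crop(im,260,370,170,255,6,"pics/c4.png")
```

```text
[[-0.001 -0.955  0.296  0.17 ]
 [-0.001  0.296  0.955  0.549]
 [-1.     0.    -0.001  0.242]
 [ 0.     0.     0.     1.   ]]
```

View pics/c4.png

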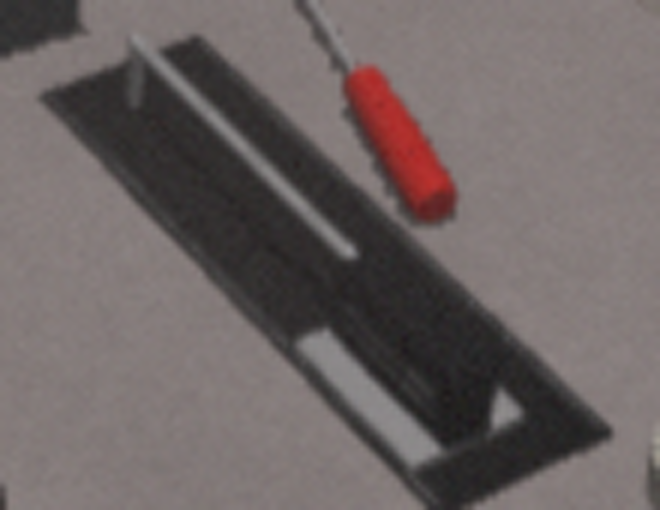

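>>> {"name": "step_arm", "arguments": {"xyz": [[30,-40,0],[60,-80,0],[90,-120,0],[120,-160,0],[150,-200,0],[180,-240,0],[210,-280,0],[240,-320,0],[270,-360,0],[300,-400,0]], "spin": [-0.13,-0.26,-0.39,-0.52,-0.65,-0.78,-0.91,-1.04,-1.17,-1.295], "fingers": [100,100,100,100,100,100,100,100,100,100]}}

```text
time_s: 1.15
eef_pos: [0.4711, 0.1473, 0.2423]
eef_rot: [0.707, 0.011, 0.707, -0.011]
wrist_force: [0.6, 0.5, 0.3]
opening: 1.002
```

>>> {"name": "step_arm", "arguments": {"xyz": [[30,-40,10],[60,-80,20],[90,-120,30],[120,-160,40],[150,-200,50],[180,-240,60],[207,-283,60],[207,-283,60]], "spin": [0,0,0,0,0,0,0,0], "fingers": [100,100,100,100,100,100,100,100]}}

```text
time_s: 1.95
eef_pos: [0.6787, -0.1393, 0.3007]
eef_rot: [0.707, 0.01, 0.707, -0.011]
wrist_force: [-1.7, 0.9, -1.0]
opening: 0.998
```

Run:
```python
from h import *
T=wpose(); print(T.round(4)); np.save("T1.npy",T)
cv2.imwrite("pics/w1.png", eyes.camera("wrist")[:,:,::-1])
for p in [(.677,-.134,.052),(.683,.1,.047),(.4557,-.099,.024)]: print(proj("wrist",p,T))
```

```text
[[-8.000e-04  2.970e-02  9.996e-01  6.787e-01]
 [-1.300e-03  9.996e-01 -2.970e-02 -1.393e-01]
 [-1.000e+00 -1.300e-03 -7.000e-04  3.007e-01]
 [ 0.000e+00  0.000e+00  0.000e+00  1.000e+00]]
[274.7943403  171.66690347]
[274.21603617 -18.87296193]
[112.69014318 150.77823211]
```

View pics/w1.png

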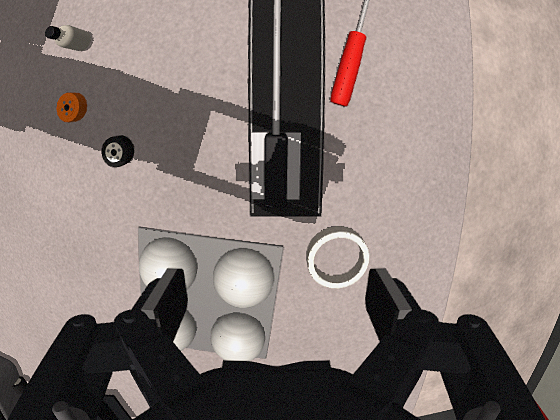

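Run:
```python
from h import *
im=cv2.imread("pics/w1.png")
crop(np.clip(im.astype(float)*1.8,0,255).astype(np.uint8),235,345,100,225,5,"pics/c5.png")
```

```text
(no output)
```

View pics/c5.png

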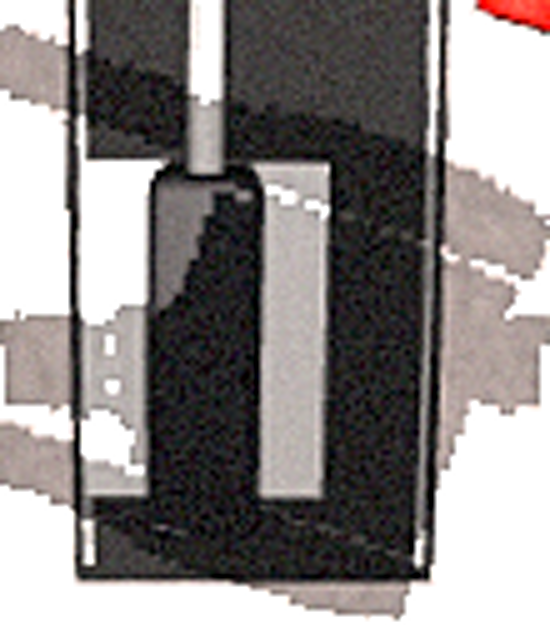

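Run:
```python
from h import *
T=np.load("T1.npy"); np.set_printoptions(precision=4,suppress=True)
c=lambda x,y:(235+x/5-.4,100+y/5-.4)
for n,p,z in [("footFL",(86,158),.008),("footFR",(330,163),.008),("footBR",(324,497),.008),("footBL",(86,495),.008),("handleFront",(207,175),.052),("rodhere",(207,150),.047),("rodfar",(207,5),.047),("hl",(150,240),.052),("hr",(264,240),.052),("mat",(78,578),.002),("mat",(428,578),.002)]: print(n,back("wrist",c(*p),z,T))
```

```text
footFL [ 0.6483 -0.0876  0.008 ]
footFR [ 0.7115 -0.0907  0.008 ]
footBR [ 0.7087 -0.1807  0.008 ]
footBL [ 0.6443 -0.1783  0.008 ]
handleFront [ 0.6797 -0.09    0.052 ]
rodhere [ 0.6798 -0.0844  0.047 ]
rodfar [ 0.6808 -0.0501  0.047 ]
hl [ 0.6659 -0.1049  0.052 ]
hr [ 0.6926 -0.1056  0.052 ]
mat [ 0.6403 -0.2039  0.002 ]
mat [ 0.7382 -0.2067  0.002 ]
```

>>> {"name": "step_arm", "arguments": {"xyz": [[0,5,-45],[0,5,-90],[0,5,-135],[0,5,-180],[0,5,-225],[0,5,-250],[0,5,-276],[0,5,-276],[0,5,-276]], "spin": [0,0,0,0,0,0,0,0,0], "fingers": [100,100,100,100,100,100,100,100,100]}}

```text
time_s: 2.9
eef_pos: [0.6769, -0.1277, 0.0265]
eef_rot: [0.707, 0.009, 0.707, -0.008]
wrist_force: [0.3, 0.3, 0.5]
opening: 0.996
```

>>> {"name": "step_arm", "arguments": {"xyz": [[0,0,0],[0,0,0],[0,0,0],[0,0,0],[0,0,0],[0,0,0],[0,0,0],[0,0,0]], "spin": [0,0,0,0,0,0,0,0], "fingers": [0,0,0,0,0,0,0,0]}}

```text
time_s: 3.7
eef_pos: [0.6781, -0.1291, 0.0275]
eef_rot: [0.708, 0.009, 0.706, -0.009]
wrist_force: [0.1, -0.2, 5.7]
opening: 0.32
```

>>> {"name": "step_arm", "arguments": {"xyz": [[0,0,20],[0,0,45],[-20,0,45],[-60,5,45],[-100,10,45],[-130,20,45],[-155,24,45],[-155,24,45],[-155,24,45]], "spin": [0,0,0,-0.03,-0.06,-0.07,-0.07,-0.07,-0.07], "fingers": [0,0,0,0,0,0,0,0,0]}}

```text
time_s: 4.6
eef_pos: [0.5222, -0.1048, 0.0712]
eef_rot: [0.706, 0.034, 0.706, -0.034]
wrist_force: [-0.1, -0.1, -1.9]
opening: 0.322
```

Run:
```python
from h import *
T=wpose(); print(T.round(4), ctrl.get_obs()["opening"]); np.save("T2.npy",T)
for n in ["side","top","wrist"]:
    cv2.imwrite(f"pics/{n}2.png", eyes.camera(n)[:,:,::-1])
im=cv2.imread("pics/top2.png"); crop(np.clip(im*2.,0,255).astype(np.uint8),60,360,130,280,2.6,"pics/c6.png")
```

```text
[[-0.      0.0952  0.9955  0.5222]
 [ 0.      0.9955 -0.0952 -0.1048]
 [-1.      0.     -0.      0.0712]
 [ 0.      0.      0.      1.    ]] 0.32227981158168956
```

View pics/c6.png

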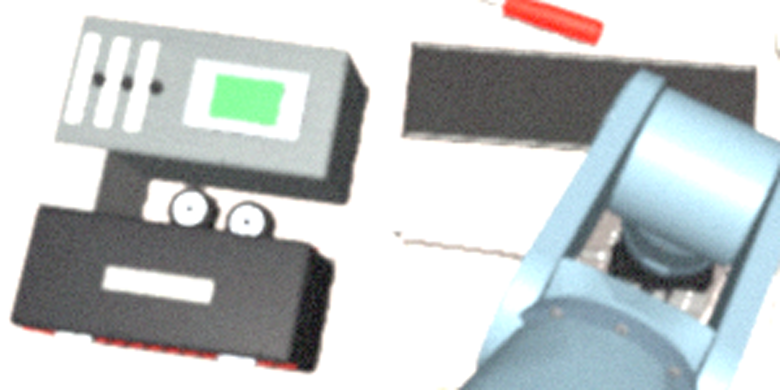

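View pics/side2.png

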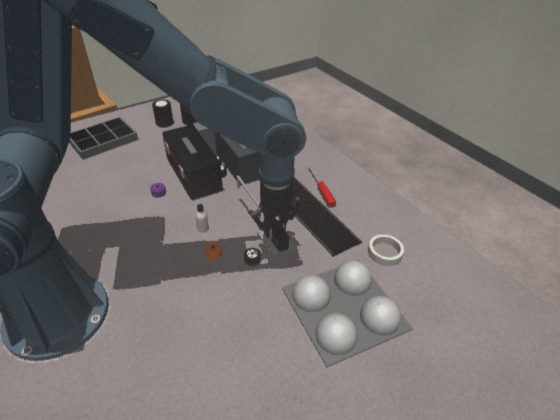

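Run:
```python
from h import *
im=cv2.imread("pics/top2.png")
T=np.load("T2.npy"); d=T[:3,1]; tip=T[:3,3]+.230*d; tip[2]=.092
print("tip",tip,proj("top",tip),proj("side",tip))
crop(im,60,290,180,260,3.4,"pics/c7.png")
im=cv2.imread("pics/side2.png"); crop(im,140,320,110,260,4,"pics/c8.png")
```

```text
tip [0.54403806 0.12414595 0.092     ] [210.06546698 216.95103817] [236.68235328 175.2152034 ]
```

View pics/c7.png

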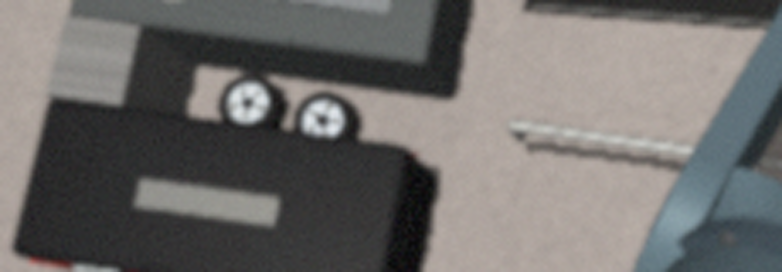

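View pics/c8.png

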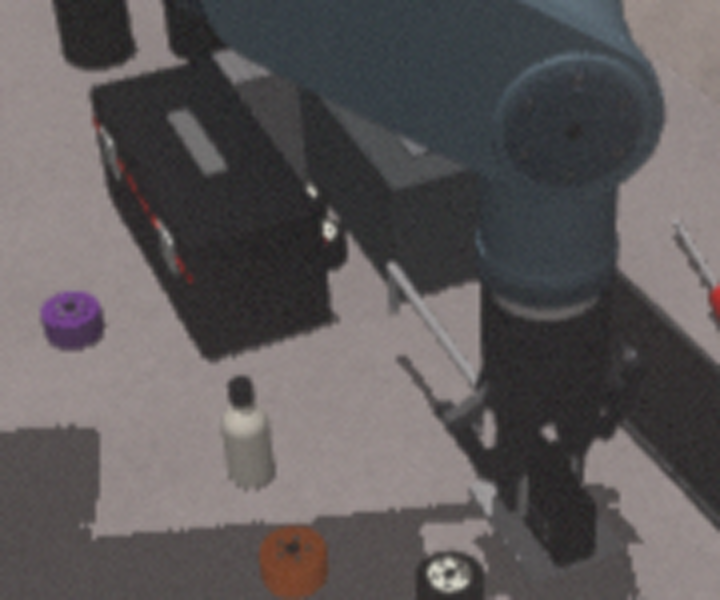

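>>> {"name": "step_arm", "arguments": {"xyz": [[4,10,0],[7,40,0],[10,70,0],[13,100,0],[16,130,0],[18,160,0],[21,190,0],[23,215,0],[25,233,0],[25,233,0]], "spin": [0,0,0,0,0,0,0,0,0,0], "fingers": [0,0,0,0,0,0,0,0,0,0]}}

```text
time_s: 5.75
eef_pos: [0.5477, 0.1312, 0.0712]
eef_rot: [0.706, 0.033, 0.706, -0.032]
wrist_force: [-0.1, -0.6, -3.3]
opening: 0.317
```

Run:
```python
from h import *
T=wpose(); print(T[:3,3].round(4), ctrl.get_obs()["opening"],ctrl.get_obs()["wrist_force"])
for n in ["side","top"]:
    cv2.imwrite(f"pics/{n}3.png", eyes.camera(n)[:,:,::-1])
im=cv2.imread("pics/top3.png"); crop(im,60,290,150,260,3.4,"pics/c9.png")
```

```text
[0.5477 0.1312 0.0712] 0.31708963555982517 [-0.12401832 -0.57945483 -3.26874577]
```

View pics/c9.png

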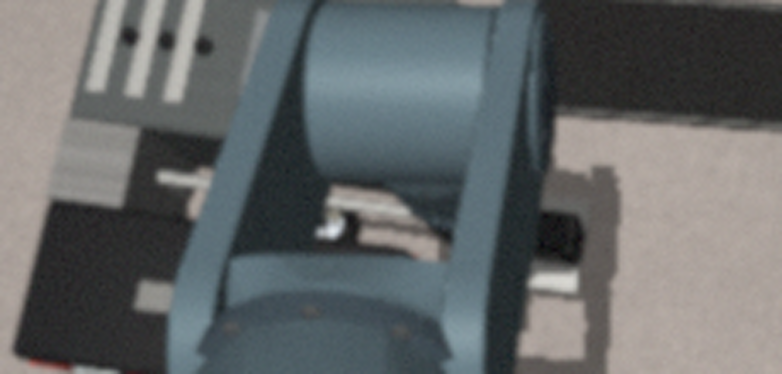

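View pics/side3.png

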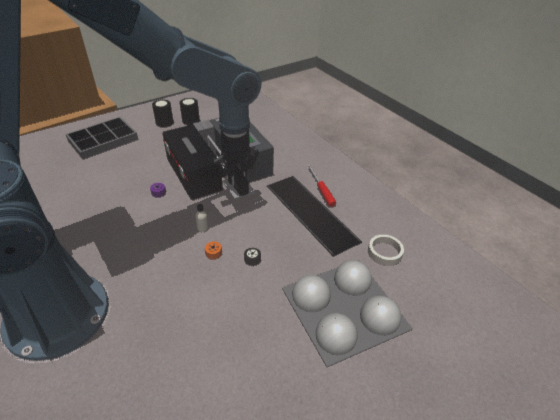

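Run:
```python
from h import *
print(wpose()[:3,3])
print("rod end",back("top",(106.5,202.4),.092))
c=lambda x,y:(60+x/3.4-.4,150+y/3.4-.4)
print("endwall top",back("top",c(138,130),.11),back("top",c(127,205),.11))
c=lambda x,y:(60+x/3.4-.4,180+y/3.4-.4)
print("end floor",back("top",c(188,90),.0), back("top",c(249,103),.024), back("top",c(322,120),.024))
```

```text
[0.54745693 0.12892639 0.071056  ]
rod end [0.56751445 0.35944229 0.092     ]
endwall top [0.59596249 0.37056652 0.11      ] [0.54546574 0.3710307  0.11      ]
end floor [0.58073167 0.37434557 0.        ] [0.56772553 0.32113146 0.024     ] [0.55767651 0.26841983 0.024     ]
```

>>> {"name": "step_arm", "arguments": {"xyz": [[0,0,-10],[0,0,-20],[0,0,-30],[0,0,-40],[0,0,-40],[0,0,-40]], "spin": [0,0,0,0,0,0], "fingers": [0,0,0,0,0,0]}}

```text
time_s: 6.45
eef_pos: [0.5471, 0.128, 0.0308]
eef_rot: [0.706, 0.034, 0.707, -0.034]
wrist_force: [0.2, 0.1, -2.6]
opening: 0.319
```

>>> {"name": "step_arm", "arguments": {"xyz": [[-1,-8,0],[-2,-20,0],[-3,-35,0],[-5,-50,0],[-6,-65,0],[-8,-80,0],[-9,-95,0],[-11,-110,0],[-12,-125,0],[-14,-140,0]], "spin": [0,0,0,0,0,0,0,0,0,0], "fingers": [0,0,0,0,0,0,0,0,0,0]}}

```text
time_s: 7.45
eef_pos: [0.5334, -0.0131, 0.0313]
eef_rot: [0.706, 0.034, 0.706, -0.034]
wrist_force: [-0.6, 1.7, -2.6]
opening: 0.321
```

Run:
```python
from h import *
T=wpose(); print(T[:3,3].round(4), ctrl.get_obs()["opening"],ctrl.get_obs()["wrist_force"])
for n in ["side","top"]:
    cv2.imwrite(f"pics/{n}4.png", eyes.camera(n)[:,:,::-1])
a=cv2.imread("pics/top4.png")[150:260,60:290];b=cv2.imread("pics/side4.png")[110:260,140:320]
cv2.imwrite("pics/c10.png",np.vstack([cv2.resize(a,(600,287)),cv2.resize(b,(375,312)).copy() if 0 else np.pad(cv2.resize(b,(375,312)),((0,0),(0,225),(0,0)))]))
```

```text
[ 0.5334 -0.0131  0.0313] 0.32078482456653257 [-0.61097851  1.68927414 -2.61051997]
```

View pics/c10.png

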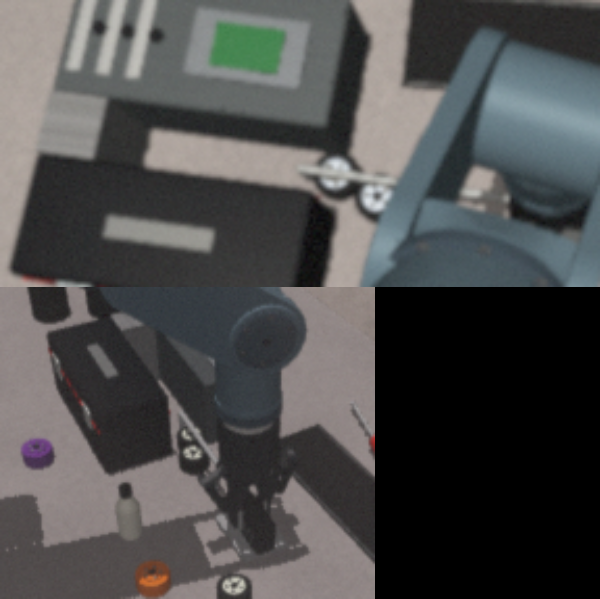

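>>> {"name": "step_arm", "arguments": {"xyz": [[-1,-15,0],[-3,-30,0],[-4,-45,0],[-6,-60,0],[-7,-75,0],[-9,-88,0],[-9,-96,0],[-10,-100,0],[-10,-100,0]], "spin": [0,0,0,0,0,0,0,0,0], "fingers": [0,0,0,0,0,0,0,0,0]}}

```text
time_s: 8.45
eef_pos: [0.5233, -0.1123, 0.0313]
eef_rot: [0.706, 0.034, 0.706, -0.034]
wrist_force: [-0.1, -0.0, -1.6]
opening: 0.32
```

Run:
```python
from h import *
T=wpose(); print(T[:3,3].round(4), ctrl.get_obs()["opening"],ctrl.get_obs()["wrist_force"])
for n in ["side","top"]:
    cv2.imwrite(f"pics/{n}5.png", eyes.camera(n)[:,:,::-1])
a=cv2.imread("pics/top5.png")[150:300,60:360];b=cv2.imread("pics/side5.png")[110:290,140:340]
cv2.imwrite("pics/c11.png",np.vstack([cv2.resize(a,(600,300)),np.pad(cv2.resize(b,(333,300)),((0,0),(0,267),(0,0)))]))
```

```text
[ 0.5233 -0.1123  0.0313] 0.3195208302447823 [-0.06915613 -0.02243692 -1.62405842]
```

View pics/c11.png

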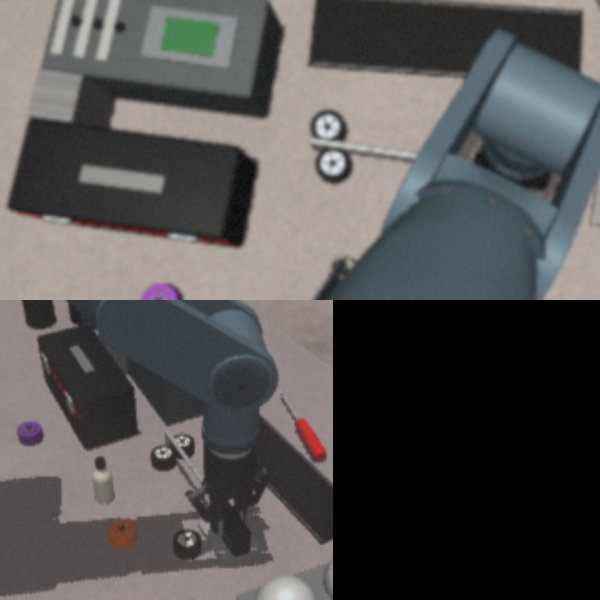

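>>> {"name": "step_arm", "arguments": {"xyz": [[0,0,20],[0,0,45],[10,0,50],[40,-3,50],[80,-8,50],[120,-14,50],[150,-17,50],[166,-19,50],[166,-19,50]], "spin": [0,0,0,0.03,0.06,0.07,0.07,0.07,0.07], "fingers": [0,0,0,0,0,0,0,0,0]}}

```text
time_s: 9.45
eef_pos: [0.6913, -0.1303, 0.0801]
eef_rot: [0.707, 0.008, 0.707, -0.008]
wrist_force: [-0.7, -0.4, -2.7]
opening: 0.318
```

>>> {"name": "step_arm", "arguments": {"xyz": [[0,0,-20],[0,0,-40],[0,0,-48],[0,0,-52],[0,0,-54],[0,0,-54]], "spin": [0,0,0,0,0,0], "fingers": [0,0,0,0,0,0]}}

```text
time_s: 10.05
eef_pos: [0.6899, -0.1309, 0.028]
eef_rot: [0.708, 0.009, 0.707, -0.009]
wrist_force: [-0.9, 0.4, -3.1]
opening: 0.317
```

>>> {"name": "step_arm", "arguments": {"xyz": [[0,0,-1],[0,0,-2],[0,0,-2],[0,0,-2],[0,0,-2],[0,0,-2],[0,0,10],[0,0,50],[0,0,90],[0,0,130]], "spin": [0,0,0,0,0,0,0,0,0,0], "fingers": [0,0,100,100,100,100,100,100,100,100]}}

```text
time_s: 11.05
eef_pos: [0.6893, -0.1308, 0.1595]
eef_rot: [0.707, 0.009, 0.707, -0.009]
wrist_force: [0.9, -1.1, 0.3]
opening: 0.998
```

>>> {"name": "step_arm", "arguments": {"xyz": [[-30,20,30],[-60,40,50],[-95,60,70],[-110,70,70],[-110,70,70]], "spin": [0,0,0,0,0], "fingers": [100,100,100,100,100]}}

```text
time_s: 11.55
eef_pos: [0.5783, -0.0595, 0.2294]
eef_rot: [0.708, 0.008, 0.706, -0.009]
wrist_force: [0.6, 0.4, 0.7]
opening: 0.998
```

Run:
```python
from h import *
T=wpose(); print(T.round(4)); np.save("T6.npy",T)
for n in ["side","top","wrist"]:
    cv2.imwrite(f"pics/{n}6.png", eyes.camera(n)[:,:,::-1])
```

```text
[[ 2.100e-03  2.360e-02  9.997e-01  5.783e-01]
 [-5.000e-04  9.997e-01 -2.360e-02 -5.950e-02]
 [-1.000e+00 -4.000e-04  2.100e-03  2.294e-01]
 [ 0.000e+00  0.000e+00  0.000e+00  1.000e+00]]
```

View pics/top6.png

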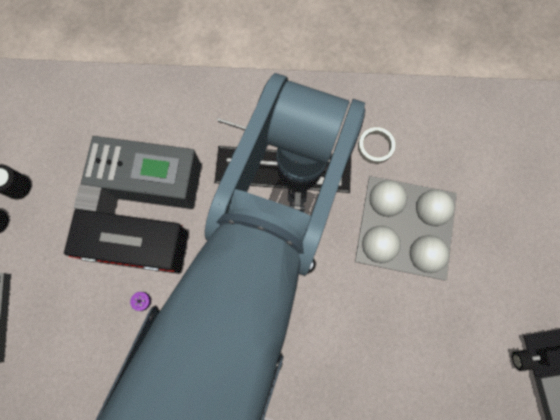

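View pics/side6.png

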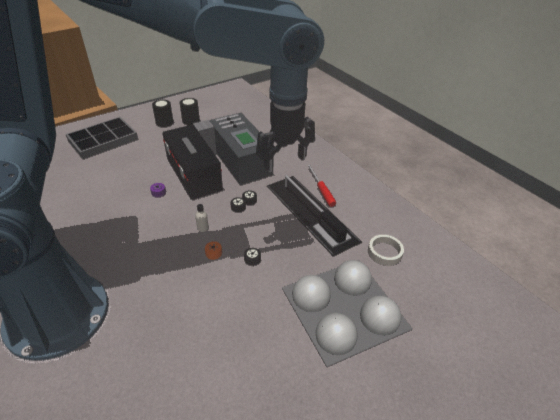

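View pics/wrist6.png

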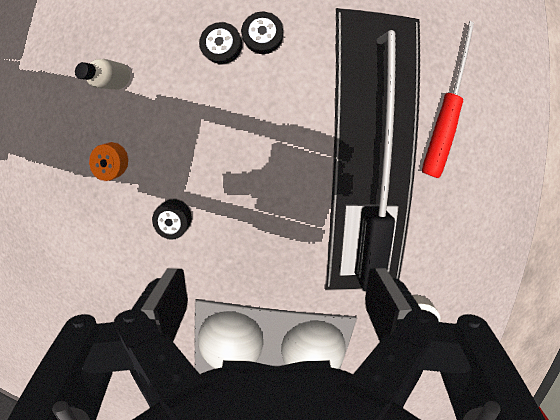

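Run:
```python
from h import *
T=np.load("T6.npy")
for n,p in dict(w4=(169.5,221.5),a=(220,41.5),b=(263,31.5)).items(): print(n,back("wrist",p,.024,T).round(4))
for n,p in dict(w4=(251.5,253),a=(238,201.5),b=(249.5,195)).items(): print(n,back("side",p,.024).round(4))
for n,p in dict(a=(224,213.5),b=(226.5,232)).items(): print(n,back("top",p,.024).round(4))
```

```text
w4 [ 0.4565 -0.099   0.024 ]
a [0.5248 0.0936 0.024 ]
b [0.569  0.1019 0.024 ]
w4 [ 0.4568 -0.0987  0.024 ]
a [0.5269 0.0922 0.024 ]
b [0.57   0.0993 0.024 ]
a [0.5682 0.102  0.024 ]
b [0.5235 0.093  0.024 ]
```

>>> {"name": "step_arm", "arguments": {"xyz": [[-30,-8,-40],[-60,-16,-80],[-90,-24,-115],[-123,-38,-150],[-123,-38,-150],[-123,-38,-150]], "spin": [0,0,0,0,0,0], "fingers": [100,100,100,100,100,100]}}

```text
time_s: 12.3
eef_pos: [0.456, -0.0995, 0.0763]
eef_rot: [0.706, 0.01, 0.708, -0.009]
wrist_force: [0.9, -0.7, -0.3]
opening: 0.998
```

Run:
```python
from h import *
T=wpose(); print(T.round(4)); np.save("T7.npy",T)
cv2.imwrite(f"pics/wrist7.png", eyes.camera("wrist")[:,:,::-1])
```

```text
[[-0.002   0.0271  0.9996  0.456 ]
 [ 0.0011  0.9996 -0.0271 -0.0995]
 [-1.      0.001  -0.0021  0.0763]
 [ 0.      0.      0.      1.    ]]
```

View pics/wrist7.png

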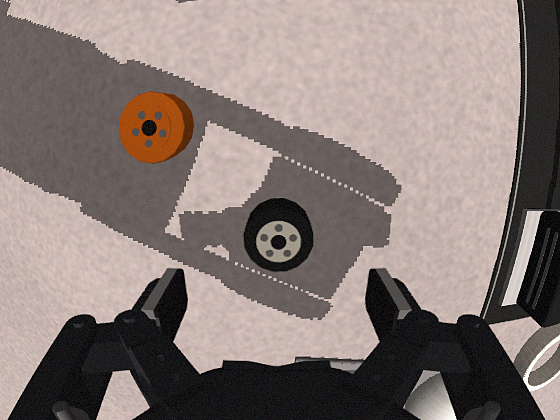

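>>> {"name": "step_arm", "arguments": {"xyz": [[0,0,-30],[0,0,-55],[0,0,-66],[0,0,-66],[0,0,-66],[0,0,-66],[0,0,-66],[0,0,-66],[0,0,-66],[0,0,-66]], "spin": [0,0,0,0,0,0,0,0,0,0], "fingers": [100,100,100,100,0,0,0,0,0,0]}}

```text
time_s: 13.35
eef_pos: [0.4576, -0.0993, 0.0128]
eef_rot: [0.708, 0.008, 0.706, -0.009]
wrist_force: [-0.4, 0.7, 7.3]
opening: 0.492
```

>>> {"name": "step_arm", "arguments": {"xyz": [[0,0,0],[0,0,0],[0,0,0],[0,0,0],[0,0,0],[0,0,0],[0,0,0],[0,0,0],[0,0,0],[0,0,0]], "spin": [0,0,0.14,0.28,0.42,0.56,0.7,0.84,0.98,1.12], "fingers": [75,75,75,75,75,75,75,75,75,75]}}

```text
time_s: 14.35
eef_pos: [0.4563, -0.0988, 0.0113]
eef_rot: [0.603, -0.37, 0.603, 0.37]
wrist_force: [0.1, -0.0, -0.4]
opening: 0.749
```

>>> {"name": "step_arm", "arguments": {"xyz": [[0,0,0],[0,0,0],[0,0,0],[0,0,0],[0,0,0],[0,0,0],[0,0,0],[0,0,0],[0,0,0],[0,0,0]], "spin": [0.14,0.28,0.42,0.42,0.42,0.42,0.42,0.42,0.42,0.42], "fingers": [75,75,75,75,0,0,0,0,0,0]}}

```text
time_s: 15.35
eef_pos: [0.4566, -0.0989, 0.0117]
eef_rot: [0.514, -0.485, 0.514, 0.485]
wrist_force: [-1.7, 1.8, 6.0]
opening: 0.496
```

Run:
```python
from h import *
T=wpose(); print(T.round(4)); np.save("T8.npy",T)
cv2.imwrite(f"pics/wrist8.png", eyes.camera("wrist")[:,:,::-1])
```

```text
[[ 3.000e-04 -9.983e-01  5.810e-02  4.566e-01]
 [-2.000e-04  5.810e-02  9.983e-01 -9.890e-02]
 [-1.000e+00 -3.000e-04 -2.000e-04  1.170e-02]
 [ 0.000e+00  0.000e+00  0.000e+00  1.000e+00]]
```

View pics/wrist8.png

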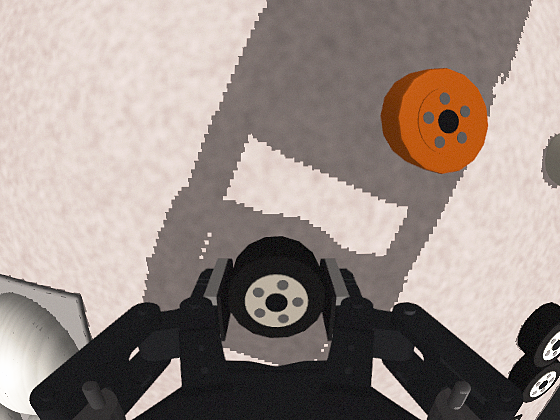

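Run:
```python
from h import *
from scipy.optimize import least_squares
T=np.load("T8.npy")
print("wheel pred",proj("wrist",[T[0,3],T[1,3],.024],T))
for z in [.22,.28]:
  def f(v):
    S=T.copy(); S[:3,3]=[v[0],v[1],z]; return proj("wrist",[.557,-.337,.03],S)-np.array([276,150])
  r=least_squares(f,[.5,-.33]).x; print(z,r)
  S=T.copy(); S[:3,3]=[*r,z]
  for d in [(.6223,-.2901),(.6036,-.4025),(.5097,-.2719),(.492,-.3834)]: print(proj("wrist",[*d,.06],S))
```

```text
wheel pred [277.75188906 299.72364037]
0.22 [ 0.59660792 -0.33845859]
[328.90480268 219.75437784]
[209.83431016 207.46315608]
[345.90688928  98.96282559]
[219.43053899  85.88533078]
0.28 [ 0.58955603 -0.33804459]
[320.47883661 208.44264222]
[220.43622297 198.05303822]
[334.09991318 107.37767513]
[229.04926666  96.58514073]
```

>>> {"name": "step_arm", "arguments": {"xyz": [[0,0,0],[0,0,0],[0,0,50],[0,-20,100],[20,-60,150],[50,-100,190],[80,-140,210],[110,-180,210],[135,-220,210],[140,-239,210]], "spin": [0,0,0,0,0,0,0,0,0,0], "fingers": [100,100,100,100,100,100,100,100,100,100]}}

```text
time_s: 16.4
eef_pos: [0.5978, -0.3391, 0.2219]
eef_rot: [0.514, -0.486, 0.514, 0.485]
wrist_force: [0.3, -0.5, 0.4]
opening: 0.998
```

>>> {"name": "step_arm", "arguments": {"xyz": [[0,0,0],[0,0,0],[0,0,0]], "spin": [0,0,0], "fingers": [100,100,100]}}

```text
time_s: 16.7
eef_pos: [0.5959, -0.3368, 0.2206]
eef_rot: [0.514, -0.485, 0.514, 0.486]
wrist_force: [-0.5, -0.2, -0.3]
opening: 0.999
```

Run:
```python
from h import *
T=wpose(); print(T.round(4)); np.save("T9.npy",T)
cv2.imwrite(f"pics/wrist9.png", eyes.camera("wrist")[:,:,::-1])
```

```text
[[-0.0011 -0.9984  0.0558  0.5959]
 [ 0.0012  0.0558  0.9984 -0.3368]
 [-1.      0.0012  0.0012  0.2206]
 [ 0.      0.      0.      1.    ]]
```

View pics/wrist9.png

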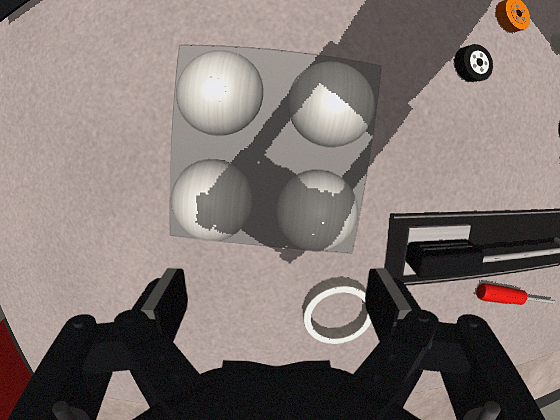

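Run:
```python
from h import *
im=cv2.imread("pics/wrist9.png")
crop(im,160,390,35,260,3.2,"pics/c12.png")
```

```text
(no output)
```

View pics/c12.png

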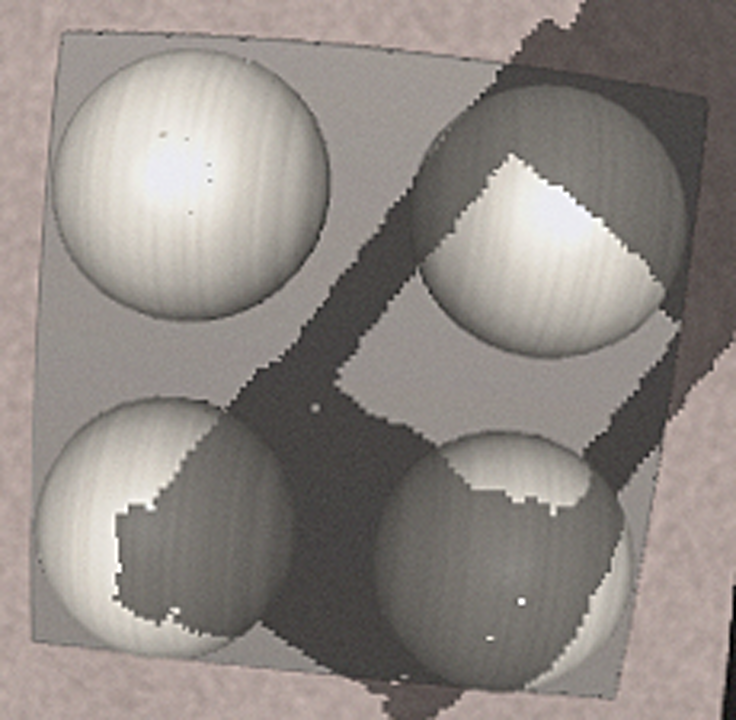

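```bash
cat > rack.py <<'E'
from h import *
from scipy.optimize import least_squares
T=np.load("T9.npy")
c=lambda x,y:np.array([160+(x+.5)/3.2-.5,35+(y+.5)/3.2-.5])
ext=[(52,330,48,322),(413,688,84,357),(36,295,396,657),(374,633,431,690)]
cor=[(62,32),(708,98),(616,698),(33,640)]
sg=[(-1,-1),(-1,1),(1,-1),(1,1)]; cs=[(-1,-1),(-1,1),(1,1),(1,-1)]
ph=np.linspace(0,2*np.pi,60,endpoint=False); th=np.linspace(.3,np.arccos(-9/45),25)
S=np.array([(np.sin(t)*np.cos(p),np.sin(t)*np.sin(p),np.cos(t)) for t in th for p in ph])*.045
def projN(p):
    m,f=K("wrist"); P=campose("wrist",T); q=(p-P[:3,3])@P[:3,:3]; x,y,z=q[:,0],-q[:,1],-q[:,2]
    r=np.hypot(x,y); s=f*np.arctan2(r,z)/r; return np.stack([m["cx"]+s*x,m["cy"]+s*y],1)
def domes(v):
    a=v[2]; Rm=np.array([[np.cos(a),-np.sin(a)],[np.sin(a),np.cos(a)]])
    return [v[:2]+Rm@(np.array(s)*.0575) for s in sg],[v[:2]+Rm@(np.array(s)*.11) for s in cs]
def res(v,useC=True):
    D,C=domes(v); out=[]
    for d,e in zip(D,ext):
        uv=projN(S+[*d,.015]); a,b=c(e[0],e[2]),c(e[1],e[3])
        out+=[uv[:,0].min()-a[0],uv[:,0].max()-b[0],uv[:,1].min()-a[1],uv[:,1].max()-b[1]]
    for k,q in zip(C,cor):
        out+=list(projN(np.array([[*k,.006]]))[0]-c(*q))
    return np.array(out)
r=least_squares(res,[.557,-.337,-.16],loss="soft_l1",diff_step=1e-4); print(r.x, res(r.x).round(1))
print(np.array(domes(r.x)[0]).round(4))
E
python3 rack.py
```

```text
[ 0.55937135 -0.34197328 -0.15885277] [-0.2  0.6 -0.5  0.  -1.3  0.1 -0.4  0.5 -0.2  1.2 -0.3  1.  -0.8  0.7
 -0.7  1.  -0.7 -1.1  1.2 -0.7  0.4  1.2 -1.2  1.2]
[[ 0.4935 -0.3897]
 [ 0.5117 -0.2761]
 [ 0.6071 -0.4078]
 [ 0.6252 -0.2943]]
```

Run:
```python
from h import *
T=np.load("T9.npy")
im=cv2.imread("pics/wrist9.png"); crop(im,440,520,30,95,8,"pics/c13.png")
for p in [(480,62)]: print(back("wrist",p,.024,T))
T=np.load("T8.npy"); print(back("wrist",(277,302),.024,T))
T=np.load("T7.npy"); print(back("wrist",(278,242),.024,T))
T=np.load("T6.npy"); print(back("wrist",(169.5,221.5),.024,T))
```

```text
[ 0.45725217 -0.09849609  0.024     ]
[ 0.45772267 -0.09928735  0.024     ]
[ 0.45639628 -0.09957976  0.024     ]
[ 0.45607282 -0.09759836  0.024     ]
```

View pics/c13.png

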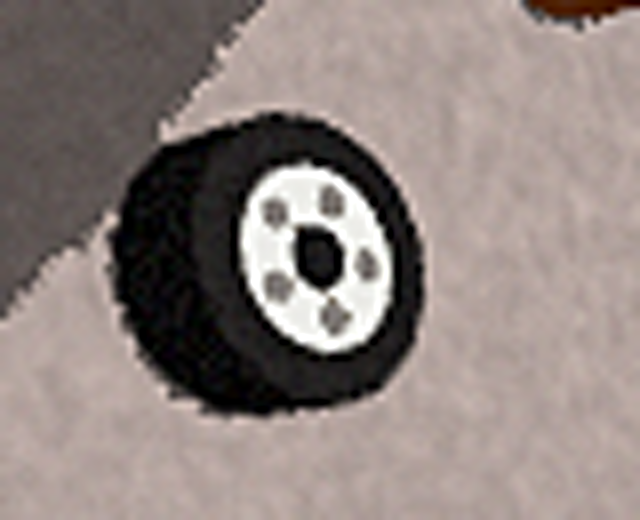

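>>> {"name": "step_arm", "arguments": {"xyz": [[-20,40,0],[-45,80,0],[-75,120,-20],[-105,160,-60],[-125,200,-100],[-140,235,-140],[-140,239,-180],[-140,239,-205],[-140,239,-210],[-140,239,-210]], "spin": [0,0,0,0,0,0,0,0,0,0], "fingers": [100,100,100,100,100,100,100,100,100,100]}}

```text
time_s: 17.75
eef_pos: [0.4559, -0.0981, 0.0115]
eef_rot: [0.513, -0.486, 0.514, 0.487]
wrist_force: [0.9, 0.5, 0.5]
opening: 0.999
```

>>> {"name": "step_arm", "arguments": {"xyz": [[0,0,0],[0,0,0],[0,0,0],[0,0,0],[0,0,0],[0,0,0],[0,0,40],[0,0,80],[0,0,80]], "spin": [0,0,0,0,0,0,0,0,0], "fingers": [100,0,0,0,0,0,0,0,0]}}

```text
time_s: 18.65
eef_pos: [0.4601, -0.1007, 0.0966]
eef_rot: [0.515, -0.489, 0.513, 0.482]
wrist_force: [1.5, -0.9, 0.3]
opening: 0.492
```

Run:
```python
from h import *
T=wpose(); print(T.round(4)); np.save("T10.npy",T)
cv2.imwrite(f"pics/wrist10.png", eyes.camera("wrist")[:,:,::-1])
p=T[:3,3].copy()
for dz in [.014,.0125]: print(proj("wrist",[p[0],p[1],p[2]+dz],T))
```

```text
[[ 0.0091 -0.9984  0.0558  0.4601]
 [-0.0045  0.0558  0.9984 -0.1007]
 [-0.9999 -0.0094 -0.004   0.0966]
 [ 0.      0.      0.      1.    ]]
[277.63565742 302.12911113]
[277.63462543 300.20238716]
```

View pics/wrist10.png

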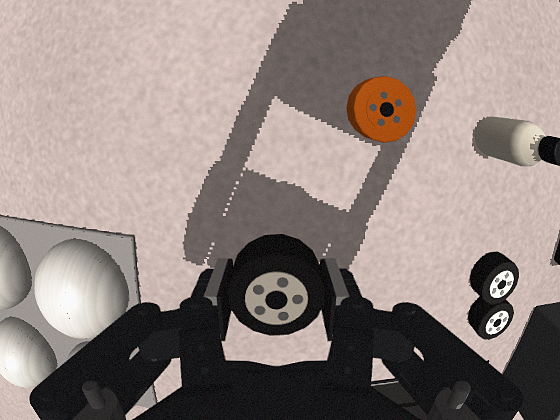

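>>> {"name": "step_arm", "arguments": {"xyz": [[15,-30,10],[30,-60,10],[50,-100,10],[70,-140,10],[90,-180,10],[108,-220,10],[125,-255,10],[140,-290,10],[150,-309,10],[150,-309,10]], "spin": [0,0,0,0,0,0,0,0,0,0], "fingers": [0,0,0,0,0,0,0,0,0,0]}}

```text
time_s: 19.7
eef_pos: [0.606, -0.4104, 0.0991]
eef_rot: [0.514, -0.485, 0.515, 0.485]
wrist_force: [-0.1, -0.4, -0.4]
opening: 0.495
```

>>> {"name": "step_arm", "arguments": {"xyz": [[0,0,-8],[0,0,-15],[0,0,-15],[0,0,-15],[0,0,-15]], "spin": [0,0,0,0,0], "fingers": [0,0,0,0,0]}}

```text
time_s: 20.2
eef_pos: [0.6065, -0.4074, 0.0867]
eef_rot: [0.514, -0.486, 0.514, 0.486]
wrist_force: [0.7, -0.0, -0.6]
opening: 0.495
```

Run:
```python
from h import *
for i in range(4):
  T=wpose(); print(T.round(4)[:3,3], ctrl.get_obs()["opening"]);im=eyes.camera("wrist")
cv2.imwrite(f"pics/wrist11.png", im[:,:,::-1])
```

```text
[ 0.6065 -0.4074  0.0867] 0.49516258730540763
[ 0.6066 -0.4076  0.0869] 0.4904016851868549
[ 0.6067 -0.4077  0.087 ] 0.49130878534069583
[ 0.6066 -0.4078  0.0869] 0.4944381704879373
```

View pics/wrist11.png

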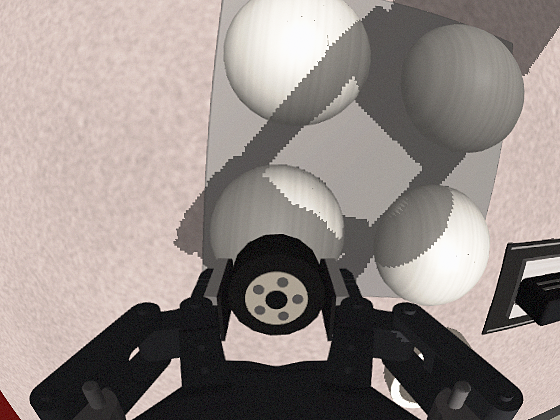

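>>> {"name": "step_arm", "arguments": {"xyz": [[0.5,0,-5],[0.5,0,-10],[0.5,0,-13],[0.5,0,-15],[0.5,0,-15],[0.5,0,-15],[0.5,0,-15]], "spin": [0,0,0,0,0,0,0], "fingers": [0,0,0,0,0,0,0]}}

```text
time_s: 21.1
eef_pos: [0.6067, -0.4076, 0.0726]
eef_rot: [0.514, -0.486, 0.514, 0.486]
wrist_force: [-3.6, 4.0, 8.7]
opening: 0.495
```

>>> {"name": "step_arm", "arguments": {"xyz": [[0,0,0.7],[0,0,0.7],[0,0,0.7],[0,0,0.7]], "spin": [0,0,0,0], "fingers": [0,0,0,0]}}

```text
time_s: 21.5
eef_pos: [0.6069, -0.4078, 0.0726]
eef_rot: [0.514, -0.486, 0.514, 0.486]
wrist_force: [-1.8, 1.8, 5.8]
opening: 0.493
```

>>> {"name": "step_arm", "arguments": {"xyz": [[0,0,0],[0,0,0],[0,0,0],[0,0,0],[0,0,0],[0,0,0],[0,0,0]], "spin": [0,0,0,0,0,0,0], "fingers": [52,56,60,70,80,80,80]}}

```text
time_s: 22.2
eef_pos: [0.6069, -0.4079, 0.072]
eef_rot: [0.514, -0.486, 0.514, 0.486]
wrist_force: [-0.1, -0.7, 0.3]
opening: 0.799
```

Run:
```python
from h import *
T=wpose(); print(T.round(4)[:3,3], ctrl.get_obs()["opening"]);im=eyes.camera("wrist")
cv2.imwrite(f"pics/wrist12.png", im[:,:,::-1])
p=T[:3,3]; print(proj("wrist",[.6071,-.4078,.084],T))
```

```text
[ 0.6069 -0.4079  0.072 ] 0.7990441956515422
[277.90004989 299.81833379]
```

View pics/wrist12.png

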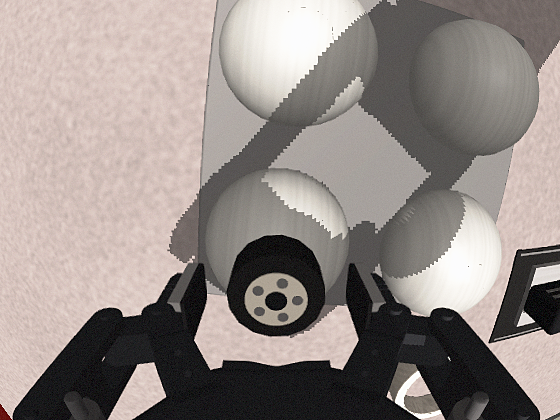

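>>> {"name": "step_arm", "arguments": {"xyz": [[0,0,20],[0,0,50],[-5,30,90],[-15,75,90],[-22,125,90],[-30,175,90],[-38,225,90],[-46,275,90],[-54,325,90],[-62,375,90]], "spin": [0,0,0,0,0,0,0,0,0,0], "fingers": [80,80,100,100,100,100,100,100,100,100]}}

```text
time_s: 23.25
eef_pos: [0.5449, -0.0346, 0.1624]
eef_rot: [0.514, -0.486, 0.514, 0.486]
wrist_force: [0.6, 0.5, -0.5]
opening: 1.001
```

>>> {"name": "step_arm", "arguments": {"xyz": [[-8,50,0],[-15,95,-20],[-20,126,-50],[-20,126,-70],[-20,126,-70],[-20,126,-70]], "spin": [0.1,0.2,0.24,0.24,0.24,0.24], "fingers": [100,100,100,100,100,100]}}

```text
time_s: 23.85
eef_pos: [0.5257, 0.0894, 0.0924]
eef_rot: [-0.452, 0.544, -0.452, -0.544]
wrist_force: [-0.3, 0.4, 0.0]
opening: 1.003
```

Run:
```python
from h import *
T=wpose(); print(T.round(4), ctrl.get_obs()["opening"]);im=eyes.camera("wrist"); np.save("T13.npy",T)
cv2.imwrite(f"pics/wrist13.png", im[:,:,::-1])
for n in ["side","top"]:
    cv2.imwrite(f"pics/{n}13.png", eyes.camera(n)[:,:,::-1])
```

```text
[[-0.000e+00 -9.831e-01 -1.830e-01  5.257e-01]
 [-1.000e-04 -1.830e-01  9.831e-01  8.940e-02]
 [-1.000e+00  1.000e-04 -1.000e-04  9.240e-02]
 [ 0.000e+00  0.000e+00  0.000e+00  1.000e+00]] 1.0031615112600496
```

View pics/wrist13.png

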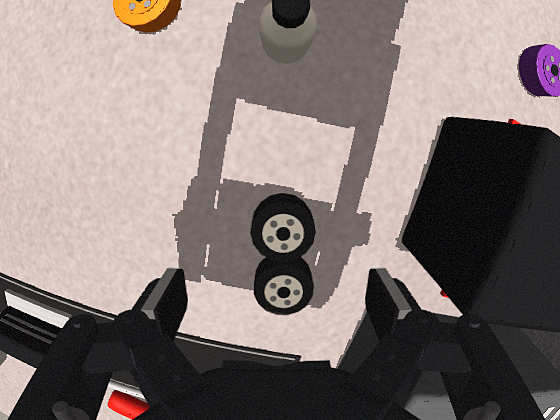

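View pics/side13.png

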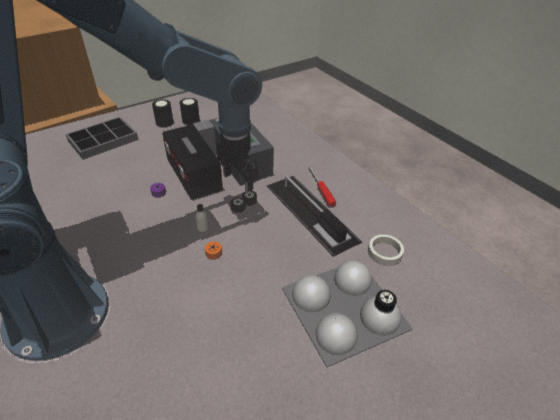

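View pics/top13.png

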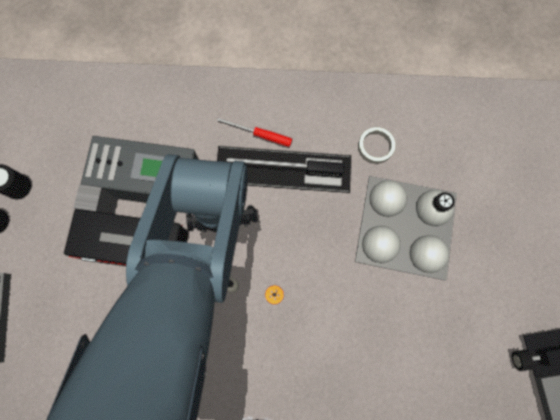

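Run:
```python
from h import *
T=np.load("T13.npy")
for p in [(283,234),(284,292)]: print(back("wrist",p,.024,T))
im=cv2.imread("pics/side13.png"); crop(im,340,430,275,350,7,"pics/c14.png")
im=cv2.imread("pics/top13.png"); crop(im,400,470,170,240,7,"pics/c15.png")
print(proj("side",[.6071,-.4078,.084]),proj("top",[.6071,-.4078,.084]))
```

```text
[0.52591912 0.0934412  0.024     ]
[0.56967942 0.10276349 0.024     ]
[385.9652853  297.09283678] [445.57391708 200.43392497]
```

View pics/c14.png

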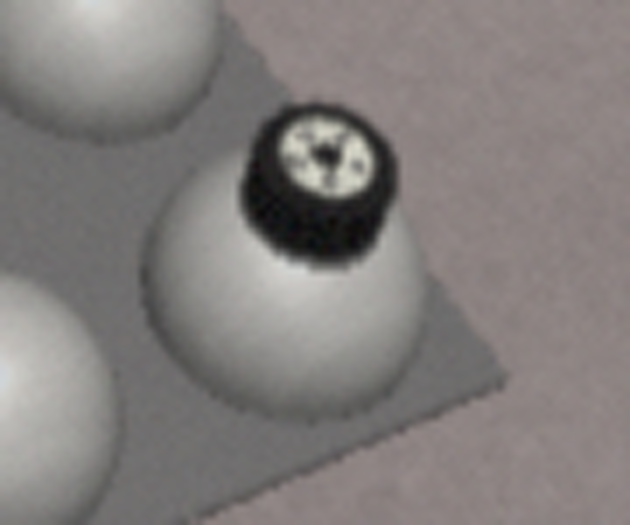

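View pics/c15.png

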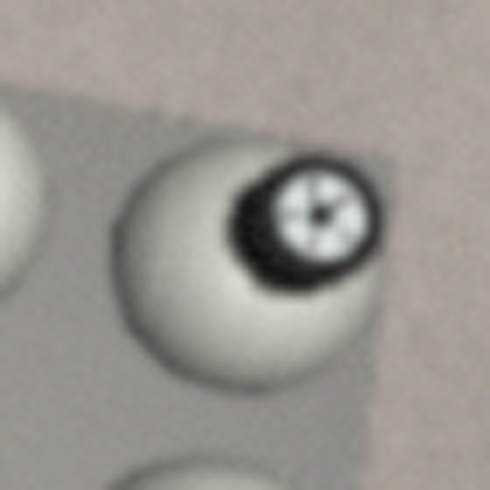

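Run:
```python
from h import *
for z in [.015,.06,.084]: print((proj("side",[.6071,-.4078,z])-[340,275])*7,(proj("top",[.6071,-.4078,z])-[400,170])*7)
# ellipse tilt
im=cv2.imread("pics/c14.png")
import itertools
ph=np.linspace(0,2*np.pi,200); 
for z in [.084,.060]:
  pts=np.array([(proj("side",[.6071+.022*np.cos(a),-.4078+.022*np.sin(a),z])-[340,275])*7 for a in ph]); 
  cv2.polylines(im,[pts.astype(int)],True,(0,0,255),1)
r=.045
pts=[]
for t in np.linspace(.3,np.arccos(-.2),20):
  for p in np.linspace(0,2*np.pi,60): pts.append((proj("side",[.6071+r*np.sin(t)*np.cos(p),-.4078+r*np.sin(t)*np.sin(p),.015+r*np.cos(t)])-[340,275])*7)
h=cv2.convexHull(np.array(pts).astype(np.float32)); cv2.polylines(im,[h.astype(int)],True,(0,255,0),1)
im2=cv2.imread("pics/c15.png"); pts=[]
for z in [.084,.060]:
  q=np.array([(proj("top",[.6071+.022*np.cos(a),-.4078+.022*np.sin(a),z])-[400,170])*7 for a in ph]); 
  cv2.polylines(im2,[q.astype(int)],True,(0,0,255),1)
for t in np.linspace(.3,np.arccos(-.2),20):
  for p in np.linspace(0,2*np.pi,60): pts.append((proj("top",[.6071+r*np.sin(t)*np.cos(p),-.4078+r*np.sin(t)*np.sin(p),.015+r*np.cos(t)])-[400,170])*7)
h=cv2.convexHull(np.array(pts).astype(np.float32)); cv2.polylines(im2,[h.astype(int)],True,(0,255,0),1)
cv2.imwrite("pics/c16.png",im);cv2.imwrite("pics/c17.png",im2)
```

```text
[279.68467436 283.14338112] [243.56360889 262.38523287]
[306.64027134 200.81800872] [291.65651074 230.93185944]
[321.75699711 154.64985748] [319.01741957 213.03747482]Traceback (most recent call last):
  File "<stdin>", line 13, in <module>
  File "h.py", line 12, in proj
    m,f=K(n); P=campose(n,T); c=P[:3,:3].T@(np.asarray(p,float)-P[:3,3])
                ~~~~~~~^^^^^
  File "h.py", line 9, in campose
    m,f=K(n)
        ~^^^
  File "h.py", line 5, in K
    m=eyes.camera_model(n); f=210/np.tan(np.radians(m["vertical_fov"])/2); return m,f
ValueError: time passes only in moves, steps and waits
```

```bash
sed -i 's/^def K(n):/import functools\n@functools.lru_cache(None)\ndef K(n):/' h.py
cat > chk.py <<'E'
from h import *
r=.045; ph=np.linspace(0,2*np.pi,200)
def chk(src,out,box,s,cam,dx,dy):
    x0,x1,y0,y1=box; im=cv2.resize(cv2.imread(src)[y0:y1,x0:x1],None,fx=s,fy=s,interpolation=cv2.INTER_CUBIC)
    t=lambda p:(proj(cam,p)-[x0,y0]+.5)*s-.5
    for z in [.084,.060]:
        q=np.array([t([dx+.022*np.cos(a),dy+.022*np.sin(a),z]) for a in ph]); cv2.polylines(im,[q.astype(int)],True,(0,0,255),1)
    pts=[t([dx+r*np.sin(u)*np.cos(p),dy+r*np.sin(u)*np.sin(p),.015+r*np.cos(u)]) for u in np.linspace(.3,np.arccos(-.2),20) for p in ph[::4]]
    h=cv2.convexHull(np.array(pts).astype(np.float32)); cv2.polylines(im,[h.astype(int)],True,(0,255,0),1); cv2.imwrite(out,im)
E
python3 - <<'E'
from chk import *
chk("pics/side13.png","pics/c16.png",(340,430,275,350),7,"side",.6071,-.4078)
chk("pics/top13.png","pics/c17.png",(400,470,170,240),7,"top",.6071,-.4078)
E
```

```text
(no output)
```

View pics/c16.png

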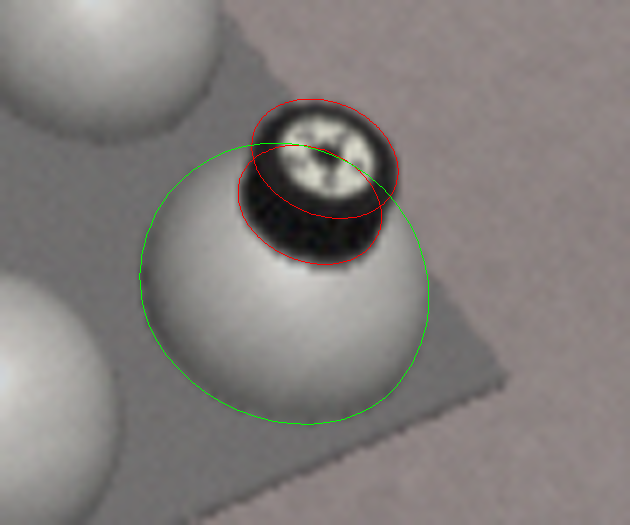

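View pics/c17.png

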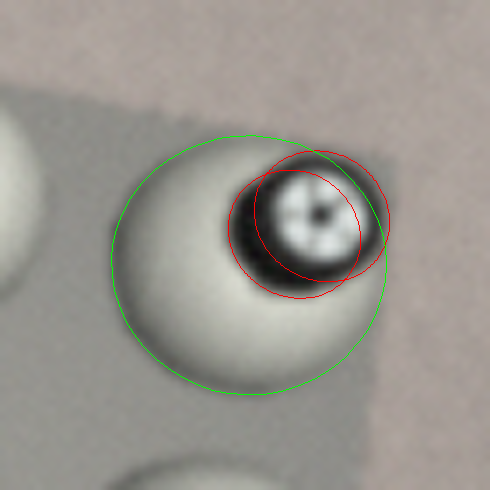

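>>> {"name": "step_arm", "arguments": {"xyz": [[0.5,4,-30],[0.5,4,-60],[0.5,4,-80],[0.5,4,-80],[0.5,4,-80],[0.5,4,-80],[0.5,4,-80],[0.5,4,-80],[0.5,4,-80],[0.5,4,-80]], "spin": [0,0,0,0,0,0,0,0,0,0], "fingers": [100,100,100,100,0,0,0,0,0,0]}}

```text
time_s: 25.0
eef_pos: [0.5276, 0.0934, 0.014]
eef_rot: [-0.453, 0.545, -0.451, -0.543]
wrist_force: [-0.2, -1.6, 5.8]
opening: 0.495
```

>>> {"name": "step_arm", "arguments": {"xyz": [[-5,0,8],[-10,-20,15],[-15,-50,15],[-20,-90,15],[-25,-120,15],[-25,-130,8],[-25,-130,0.5],[-25,-130,0.5],[-25,-130,0.5]], "spin": [0,0,0,0,0,0,0,0,0], "fingers": [0,0,0,0,0,0,0,0,0]}}

```text
time_s: 25.9
eef_pos: [0.5005, -0.0352, 0.0122]
eef_rot: [0.452, -0.544, 0.452, 0.545]
wrist_force: [-0.6, -0.7, -1.0]
opening: 0.489
```

>>> {"name": "step_arm", "arguments": {"xyz": [[0,0,0],[0,0,0],[0,0,0],[0,0,0],[0,0,0],[0,0,0],[0,0,0],[0,0,0],[0,0,0],[0,0,0]], "spin": [0,0,-0.14,-0.28,-0.42,-0.56,-0.7,-0.84,-0.98,-1.12], "fingers": [75,75,75,75,75,75,75,75,75,75]}}

```text
time_s: 26.9
eef_pos: [0.5009, -0.0359, 0.0125]
eef_rot: [0.672, -0.219, 0.672, 0.219]
wrist_force: [0.4, 0.5, -0.1]
opening: 0.75
```

>>> {"name": "step_arm", "arguments": {"xyz": [[0,0,0],[0,0,0],[0,0,0],[0,0,0],[0,0,0],[0,0,0],[0,0,0],[0,0,0],[0,0,0],[0,0,0]], "spin": [-0.14,-0.28,-0.42,-0.42,-0.42,-0.42,-0.42,-0.42,-0.42,-0.42], "fingers": [75,75,75,75,0,0,0,0,0,0]}}

```text
time_s: 27.9
eef_pos: [0.5013, -0.0364, 0.0129]
eef_rot: [0.703, -0.076, 0.703, 0.076]
wrist_force: [-1.1, 0.3, 5.4]
opening: 0.494
```

Run:
```python
from h import *
T=wpose(); print(T.round(4), ctrl.get_obs()["opening"]);im=eyes.camera("wrist"); np.save("T14.npy",T)
cv2.imwrite(f"pics/wrist14.png", im[:,:,::-1])
print(proj("wrist",[T[0,3],T[1,3],.024],T))
```

```text
[[ 7.000e-04 -2.145e-01  9.767e-01  5.013e-01]
 [-0.000e+00  9.767e-01  2.145e-01 -3.640e-02]
 [-1.000e+00 -2.000e-04  7.000e-04  1.290e-02]
 [ 0.000e+00  0.000e+00  0.000e+00  1.000e+00]] 0.4936062699893332
[276.61962152 296.2856347 ]
```

View pics/wrist14.png

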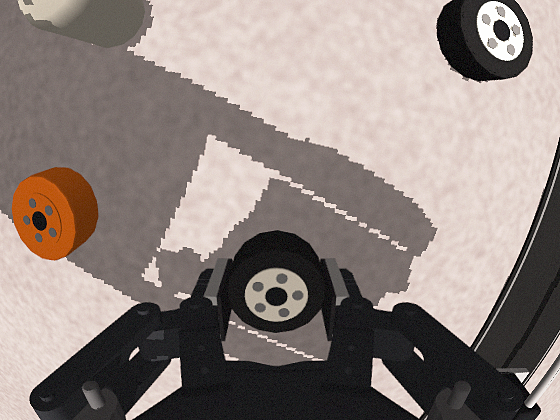

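>>> {"name": "step_arm", "arguments": {"xyz": [[0,0,25],[0,-20,60],[-1,-60,75],[-2,-105,75],[-3,-150,75],[-4,-195,75],[-5,-240,75],[-6,-285,75],[-7,-330,75],[-8,-353,75]], "spin": [0,0,0,0,0,0,0,0,0,0], "fingers": [0,0,0,0,0,0,0,0,0,0]}}

```text
time_s: 28.95
eef_pos: [0.4922, -0.3933, 0.0873]
eef_rot: [0.703, -0.076, 0.703, 0.075]
wrist_force: [0.7, 0.2, -1.1]
opening: 0.494
```

>>> {"name": "step_arm", "arguments": {"xyz": [[0,0,0],[0,0,0],[0,0,0],[0,0,0],[0,0,0]], "spin": [0,0,0,0,0], "fingers": [0,0,0,0,0]}}

```text
time_s: 29.45
eef_pos: [0.4933, -0.3883, 0.0875]
eef_rot: [0.703, -0.076, 0.703, 0.077]
wrist_force: [-0.5, -0.1, -0.7]
opening: 0.496
```

Run:
```python
from h import *
T=wpose(); print(T.round(4), ctrl.get_obs()["opening"]);im=eyes.camera("wrist"); np.save("T15.npy",T)
cv2.imwrite(f"pics/wrist15.png", im[:,:,::-1])
print(wpose()[:3,3].round(4))
```

```text
[[-2.000e-04 -2.149e-01  9.766e-01  4.933e-01]
 [ 2.000e-04  9.766e-01  2.149e-01 -3.883e-01]
 [-1.000e+00  2.000e-04 -1.000e-04  8.750e-02]
 [ 0.000e+00  0.000e+00  0.000e+00  1.000e+00]] 0.49604577463470517
[ 0.4932 -0.3885  0.0876]
```

View pics/wrist15.png

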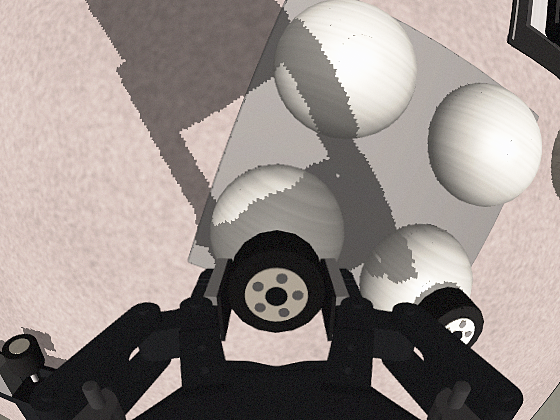

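>>> {"name": "step_arm", "arguments": {"xyz": [[0,-1,-5],[0,-1,-10],[0,-1,-13],[0,-1,-14.5],[0,-1,-14.5],[0,-1,-14.5],[0,-1,-14.5]], "spin": [0,0,0,0,0,0,0], "fingers": [0,0,0,0,0,0,0]}}

```text
time_s: 30.2
eef_pos: [0.4929, -0.3904, 0.0729]
eef_rot: [0.703, -0.076, 0.703, 0.076]
wrist_force: [0.1, 0.2, 0.4]
opening: 0.494
```

>>> {"name": "step_arm", "arguments": {"xyz": [[0.4,0.5,-0.7],[0.4,0.5,-0.7],[0.4,0.5,-0.7],[0.4,0.5,-0.7]], "spin": [0,0,0,0], "fingers": [0,0,0,0]}}

```text
time_s: 30.6
eef_pos: [0.4932, -0.3904, 0.0728]
eef_rot: [0.703, -0.076, 0.703, 0.076]
wrist_force: [-3.8, -0.5, 6.9]
opening: 0.495
```

>>> {"name": "step_arm", "arguments": {"xyz": [[0,0,0],[0,0,0],[0,0,0],[0,0,0],[0,0,0],[0,0,0],[0,0,0]], "spin": [0,0,0,0,0,0,0], "fingers": [52,56,60,70,80,80,80]}}

```text
time_s: 31.3
eef_pos: [0.4933, -0.3899, 0.0723]
eef_rot: [0.703, -0.076, 0.703, 0.076]
wrist_force: [-0.0, 0.6, -0.2]
opening: 0.798
```

>>> {"name": "step_arm", "arguments": {"xyz": [[0,0,20],[0,0,50],[5,30,90],[15,75,90],[22,125,90],[30,175,90],[38,225,90],[46,275,90],[54,325,90],[62,375,90]], "spin": [0,0,0,0.14,0.28,0.42,0.56,0.7,0.84,0.98], "fingers": [80,80,100,100,100,100,100,100,100,100]}}

```text
time_s: 32.3
eef_pos: [0.5548, -0.0166, 0.1626]
eef_rot: [0.584, -0.4, 0.583, 0.399]
wrist_force: [0.8, 0.1, 0.2]
opening: 1.0
```

>>> {"name": "step_arm", "arguments": {"xyz": [[5,40,0],[10,80,-20],[14,117,-50],[14,117,-75],[14,117,-75],[14,117,-75]], "spin": [0.14,0.28,0.42,0.42,0.42,0.42], "fingers": [100,100,100,100,100,100]}}

```text
time_s: 32.9
eef_pos: [0.5686, 0.0982, 0.0874]
eef_rot: [0.489, -0.511, 0.489, 0.511]
wrist_force: [0.4, -0.4, 0.9]
opening: 0.997
```

Run:
```python
from chk import *
T=wpose(); print(T.round(4), ctrl.get_obs()["opening"]);im=eyes.camera("wrist"); np.save("T16.npy",T)
cv2.imwrite(f"pics/wrist16.png", im[:,:,::-1])
for n in ["side","top"]:
    cv2.imwrite(f"pics/{n}16.png", eyes.camera(n)[:,:,::-1])
chk("pics/side16.png","pics/c18.png",(295,385,300,375),6,"side",.4935,-.3897)
chk("pics/top16.png","pics/c19.png",(395,465,215,285),6,"top",.4935,-.3897)
```

```text
[[-8.000e-04 -9.990e-01 -4.370e-02  5.686e-01]
 [-1.000e-04 -4.370e-02  9.990e-01  9.820e-02]
 [-1.000e+00  8.000e-04 -1.000e-04  8.740e-02]
 [ 0.000e+00  0.000e+00  0.000e+00  1.000e+00]] 0.9974812543452567
```

View pics/wrist16.png

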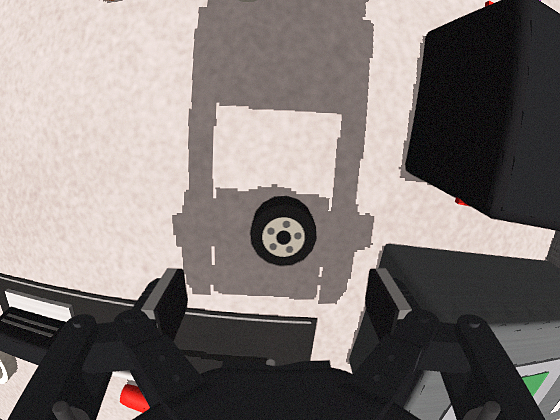

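View pics/c18.png

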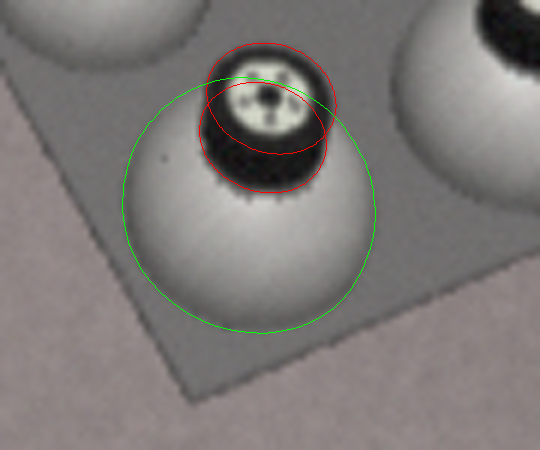

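View pics/c19.png

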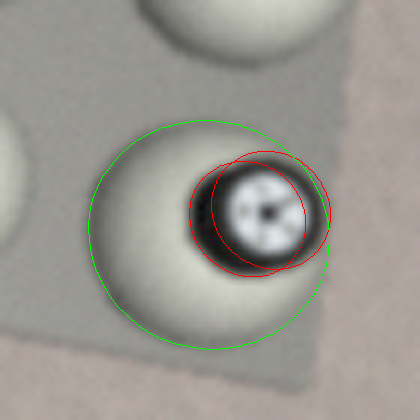

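Run:
```python
from h import *
T=np.load("T16.npy"); print(back("wrist",(284,237),.024,T))
```

```text
[0.56960074 0.10269926 0.024     ]
```

>>> {"name": "step_arm", "arguments": {"xyz": [[1,4,-30],[1,4,-60],[1,4,-75],[1,4,-75],[1,4,-75],[1,4,-75],[1,4,-75],[1,4,-75],[1,4,-75],[1,4,-75]], "spin": [0,0,0,0,0,0,0,0,0,0], "fingers": [100,100,100,100,0,0,0,0,0,0]}}

```text
time_s: 34.05
eef_pos: [0.5714, 0.1024, 0.0143]
eef_rot: [-0.49, 0.512, -0.488, -0.51]
wrist_force: [-0.3, -0.5, 6.7]
opening: 0.495
```

>>> {"name": "step_arm", "arguments": {"xyz": [[-5,0,8],[-15,-20,15],[-35,-50,15],[-55,-90,15],[-66,-125,15],[-68,-138,8],[-68,-138,0.5],[-68,-138,0.5],[-68,-138,0.5]], "spin": [0,0,0,0,0,0,0,0,0], "fingers": [0,0,0,0,0,0,0,0,0]}}

```text
time_s: 34.95
eef_pos: [0.5018, -0.0344, 0.0125]
eef_rot: [0.489, -0.511, 0.489, 0.511]
wrist_force: [-0.5, -0.3, -0.3]
opening: 0.495
```

>>> {"name": "step_arm", "arguments": {"xyz": [[0,0,0],[0,0,0],[0,0,0],[0,0,0],[0,0,0],[0,0,0],[0,0,0],[0,0,0],[0,0,0],[0,0,0]], "spin": [0,0,-0.14,-0.28,-0.42,-0.56,-0.7,-0.84,-0.98,-1.12], "fingers": [75,75,75,75,75,75,75,75,75,75]}}

```text
time_s: 35.95
eef_pos: [0.5018, -0.035, 0.0128]
eef_rot: [0.686, -0.171, 0.686, 0.172]
wrist_force: [-0.1, 0.9, 0.1]
opening: 0.749
```

>>> {"name": "step_arm", "arguments": {"xyz": [[0,0,0],[0,0,0],[0,0,0],[0,0,0],[0,0,0],[0,0,0],[0,0,0],[0,0,0],[0,0,0],[0,0,0]], "spin": [-0.14,-0.28,-0.42,-0.42,-0.42,-0.42,-0.42,-0.42,-0.42,-0.42], "fingers": [75,75,75,75,0,0,0,0,0,0]}}

```text
time_s: 36.95
eef_pos: [0.5021, -0.0355, 0.0132]
eef_rot: [0.707, -0.027, 0.706, 0.027]
wrist_force: [-0.8, 1.1, 5.2]
opening: 0.497
```

Run:
```python
from h import *
T=wpose(); print(T.round(4), ctrl.get_obs()["opening"]);im=eyes.camera("wrist"); np.save("T17.npy",T)
cv2.imwrite(f"pics/wrist17.png", im[:,:,::-1])
print(proj("wrist",[T[0,3],T[1,3],.024],T))
```

```text
[[ 7.000e-04 -7.600e-02  9.971e-01  5.021e-01]
 [ 0.000e+00  9.971e-01  7.600e-02 -3.550e-02]
 [-1.000e+00 -0.000e+00  7.000e-04  1.320e-02]
 [ 0.000e+00  0.000e+00  0.000e+00  1.000e+00]] 0.4969563665363383
[276.35329113 295.87409426]
```

View pics/wrist17.png

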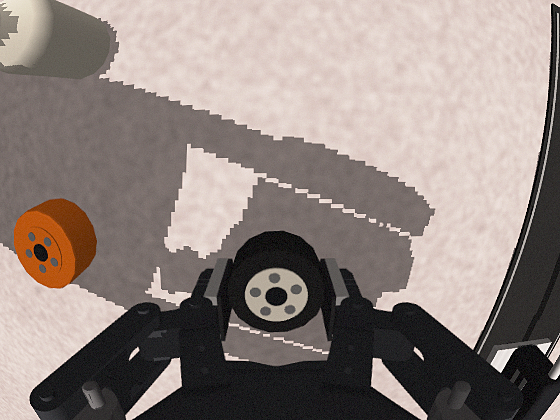

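>>> {"name": "step_arm", "arguments": {"xyz": [[0,0,25],[1,-20,60],[2,-55,75],[4,-95,75],[6,-135,75],[8,-175,75],[9,-215,75],[10,-241,75],[10,-241,75],[10,-241,75]], "spin": [0,0,0,0,0,0,0,0,0,0], "fingers": [0,0,0,0,0,0,0,0,0,0]}}

```text
time_s: 38.0
eef_pos: [0.5111, -0.2766, 0.0871]
eef_rot: [0.706, -0.026, 0.707, 0.027]
wrist_force: [0.9, -0.4, -0.6]
opening: 0.495
```

>>> {"name": "step_arm", "arguments": {"xyz": [[0,0,0],[0,0,0],[0,0,0]], "spin": [0,0,0], "fingers": [0,0,0]}}

```text
time_s: 38.3
eef_pos: [0.5119, -0.2755, 0.0878]
eef_rot: [0.707, -0.027, 0.707, 0.027]
wrist_force: [-0.4, -0.7, 0.5]
opening: 0.493
```

Run:
```python
from h import *
T=wpose(); print(T.round(4), ctrl.get_obs()["opening"]);im=eyes.camera("wrist"); np.save("T18.npy",T)
cv2.imwrite(f"pics/wrist18.png", im[:,:,::-1])
print(wpose()[:3,3].round(4))
```

```text
[[-2.000e-04 -7.640e-02  9.971e-01  5.119e-01]
 [ 2.000e-04  9.971e-01  7.640e-02 -2.755e-01]
 [-1.000e+00  2.000e-04 -2.000e-04  8.780e-02]
 [ 0.000e+00  0.000e+00  0.000e+00  1.000e+00]] 0.4925425142353929
[ 0.5119 -0.2757  0.0878]
```

View pics/wrist18.png

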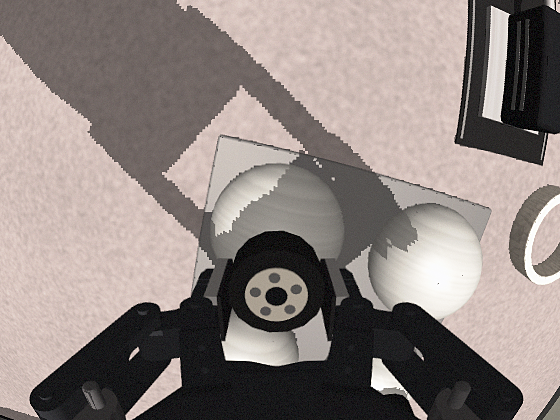

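>>> {"name": "step_arm", "arguments": {"xyz": [[0,0,-5],[0,0,-10],[0,0,-13],[0,0,-15],[0,0,-15],[0,0,-15],[0,0,-15]], "spin": [0,0,0,0,0,0,0], "fingers": [0,0,0,0,0,0,0]}}

```text
time_s: 39.05
eef_pos: [0.5116, -0.2764, 0.0731]
eef_rot: [0.706, -0.026, 0.707, 0.027]
wrist_force: [-1.5, 2.8, 4.6]
opening: 0.494
```

Light contact, position within 0.3 mm. Release and go to a clear viewing spot.

>>> {"name": "step_arm", "arguments": {"xyz": [[0,0,0],[0,0,0],[0,0,0],[0,0,0],[0,0,0],[0,0,0],[0,0,0]], "spin": [0,0,0,0,0,0,0], "fingers": [52,56,60,70,80,80,80]}}

```text
time_s: 39.75
eef_pos: [0.5117, -0.2765, 0.0728]
eef_rot: [0.707, -0.027, 0.707, 0.027]
wrist_force: [0.1, -0.2, -0.0]
opening: 0.802
```

>>> {"name": "step_arm", "arguments": {"xyz": [[0,0,20],[0,0,50],[0,20,90],[-20,60,120],[-50,105,150],[-80,150,150],[-100,195,150],[-120,240,150],[-130,285,150],[-130,330,150]], "spin": [0,0,0,0,0,0,0,0,0,0], "fingers": [80,80,100,100,100,100,100,100,100,100]}}

```text
time_s: 40.75
eef_pos: [0.3807, 0.048, 0.2231]
eef_rot: [0.707, -0.026, 0.706, 0.026]
wrist_force: [1.3, 0.8, 0.2]
opening: 1.0
```

Run:
```python
from chk import *
for n in ["side","top"]:
    cv2.imwrite(f"pics/{n}19.png", eyes.camera(n)[:,:,::-1])
chk("pics/side19.png","pics/c20.png",(270,360,255,330),6,"side",.5117,-.2761)
chk("pics/top19.png","pics/c21.png",(345,415,205,275),6,"top",.5117,-.2761)
```

```text
(no output)
```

View pics/c20.png

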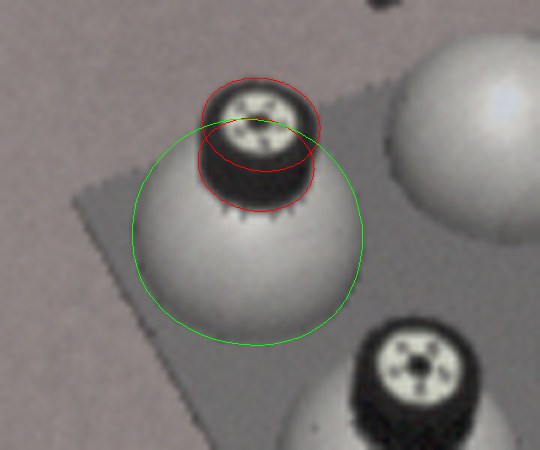

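View pics/c21.png

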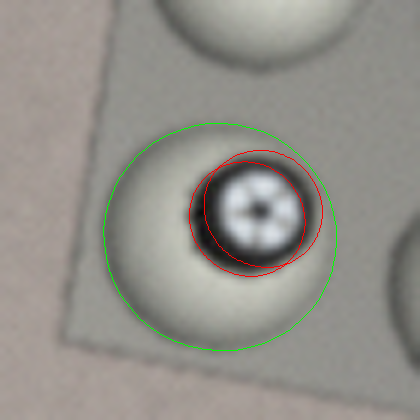

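View pics/side19.png

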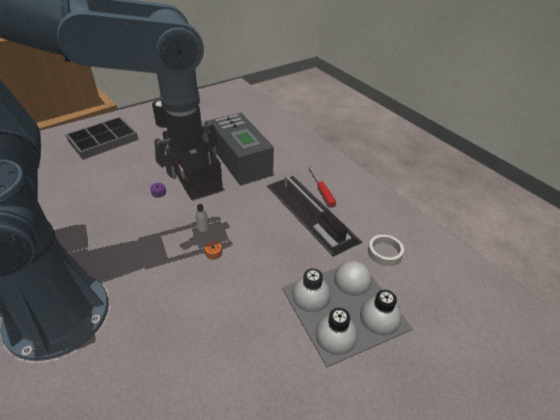

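View pics/top19.png

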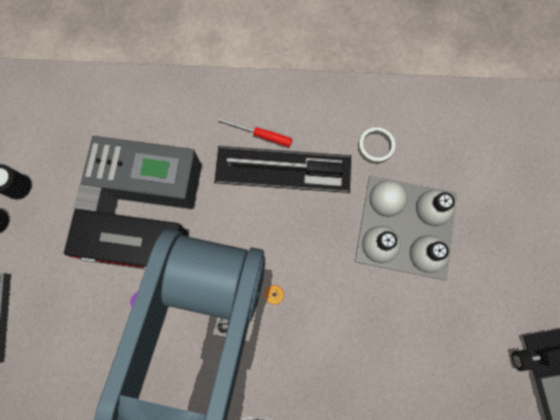

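>>> {"name": "step_arm", "arguments": {"xyz": [[-5,-20,10],[-10,-40,20],[-15,-70,30],[-20,-100,40],[-20,-130,50],[-20,-150,50],[-20,-150,50],[-20,-150,50],[-20,-150,50],[-20,-150,50]], "spin": [0,0,0,0,0,0,0,0,0,0], "fingers": [100,100,100,100,100,100,100,100,100,100]}}

```text
time_s: 41.85
eef_pos: [0.3621, -0.1026, 0.2726]
eef_rot: [0.706, -0.027, 0.707, 0.027]
wrist_force: [0.1, -0.0, 0.1]
opening: 1.0
```

Run:
```python
from h import *
im=eyes.camera("top")[:,:,::-1]; cv2.imwrite("pics/top20.png",im)
crop(np.clip(im.astype(float)*1.8,0,255).astype(np.uint8),60,470,120,290,1.9,"pics/c22.png")
```

```text
(no output)
```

View pics/c22.png

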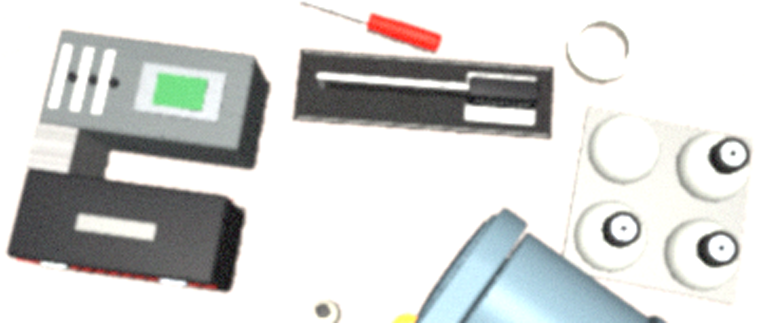

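The slot is empty, the pick is on the mat, the three wheels are on their domes, and the robot is touching nothing, so I am handing in.

```bash
python3 -c "
from bench import hand_in; print(hand_in())"
```

```text
the job is handed in; nothing more can be done
None
```

The job is done and handed in at about 42 s of the 210 s allowed. `hand_in()` gives no verdict.

- **Fishing:** Only two wheels were in the slot. I hooked the tip of the bent pick behind the far wheel and dragged both out through the mouth in one pull. The fingers did not touch a wheel while it was in the slot.
- **Pick:** I stood it back on the mat right after fishing, before handling the wheels, because the gripper holds only one thing at a time.
- **Wheels:** I gripped the bench wheel and both fished wheels twice at right angles to centre them in the jaws. Each then went onto its own dome; the dome beside the tape roll stays empty.

**Last checks:**
- The side and top views taken after each placing matched a flat, centred wheel to about 1 mm.
- The largest disagreement was about 1 px in the top view of the last wheel.
- The final top view shows the slot empty, the pick standing wholly on the mat, and the three wheels still in place.
- The tape roll and screwdriver look undisturbed. Only the cap end of the glue bottle was in that last view; I moved nothing near it.
- I saw no grip slackening and no knock to the pick.

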